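# Put the press punches away in the indexing rack

### The job

Put the loose steel press punches away in the turret rack: roll its cover fully open, and turn the turret by its upright pins, click by click, to stand each punch upright in its own chamber - counting clockwise from the blanked chamber as seen from above, the punch with the 28 mm body belongs in the first, 35 mm in the second, 42 mm in the third, 49 mm in the fourth and 56 mm in the fifth, and a missing size leaves its chamber empty. Then click the turret round until the blanked chamber is at the front mark, roll the cover fully shut, and leave the other things on the bench alone.

Things in the scene. Friction and masses are not known exactly. Their poses are not given: they have to be found in the camera images.
- rack: The punch rack: a grey steel base plate 350 x 366 mm, 30 mm thick, with two half-round end walls (radius 158 mm, 344 mm apart, their tops 203 mm above the bench). It does not move. Origin on the bench under the turret's upright axis; its x axis points from the open front to the rear (the front faces the robot), z up.
- turret (a joint): Turret angle about its upright axis, rad, growing counter-clockwise seen from above. It turns without end both ways and clicks (sprung detent) into place at whole multiples of 1.047. At 0, or any whole turn, the blanked chamber is at the front; at k x 1.047 chamber k is. To turn it, sweep an upright pin across the front (see turret_hub).
- turret_hub (a point): On the turret's axis, at its floor, 42 mm above the bench. The aluminium turret is a disc of radius 128 mm with a rim 25 mm above the floor, 123 mm inside radius, and six 60 degree chambers divided by radial fins 25 mm high round a hub of radius 42 mm. At each fin's outer end stands a round steel pin to turn it by (see blank).
- cover (a joint): Angle of the roll-over tambour cover of dark wood slats, rad: 0 closed (fully down at the front), 1.70 fully open at its stop. It rolls up and back about a level axis along the rack's y, 45 mm above the bench, directly over the rack's origin, outer radius 169 mm; it stays where it is left (some 4 to 8 N at the grip).
- cover_grip (a point): Where to hold the cover's grip: the middle of a black block on its second lowest slat, standing out radially; 24 mm wide along the rack's y, 54 mm long radially, 22 mm thick; this point is 201 mm from the cover's axis, at 18 degrees above level in front when the cover is closed. It can be pinched across its 24 mm width from above.
- load_spot (a point): Fixed point on the rack: the middle of the floor (85 mm from the axis) of whatever chamber is at the front, 42 mm above the bench. The brass mark on the front edge lies before it.
- blank (a point): Middle of the floor of the blanked chamber, 85 mm from the turret's axis; it is filled with a fixed black domed block (72 mm across, 52 mm high). Turning pins: 14 mm across, 113 mm from the axis, tops 140 mm above the bench, one between every two chambers, so two stand 30 degrees either side of the front when clicked in; sweeping one 60 degrees across the front is one click (some 5 N at the pin).
- chamber1 (a point): Middle of the floor of chamber 1, 85 mm from the turret's axis, the first clockwise from the blanked one seen from above; turns with the turret.
- chamber2 (a point): Middle of the floor of chamber 2, 85 mm from the turret's axis, the second clockwise from the blanked one seen from above; turns with the turret.
- chamber3 (a point): Middle of the floor of chamber 3, 85 mm from the turret's axis, the third clockwise from the blanked one seen from above; turns with the turret.
- chamber4 (a point): Middle of the floor of chamber 4, 85 mm from the turret's axis, the fourth clockwise from the blanked one seen from above; turns with the turret.
- chamber5 (a point): Middle of the floor of chamber 5, 85 mm from the turret's axis, the fifth clockwise from the blanked one seen from above; turns with the turret.
- punch1_mid (a point): Centre (half-way up) of the size 1 punch: bright steel press punch: a round body 28 mm across on a round foot 62 mm across and 14 mm thick, 60 mm tall in all, standing on its foot on the bench; z axis up. It may be absent.
- punch2_mid (a point): Centre (half-way up) of the size 2 punch: bright steel press punch: a round body 35 mm across on a round foot 62 mm across and 14 mm thick, 62 mm tall in all, standing on its foot on the bench; z axis up. It may be absent.
- punch3_mid (a point): Centre (half-way up) of the size 3 punch: bright steel press punch: a round body 42 mm across on a round foot 62 mm across and 14 mm thick, 65 mm tall in all, standing on its foot on the bench; z axis up. It may be absent.
- punch4_mid (a point): Centre (half-way up) of the size 4 punch: bright steel press punch: a round body 49 mm across on a round foot 62 mm across and 14 mm thick, 68 mm tall in all, standing on its foot on the bench; z axis up. It may be absent.
- punch5_mid (a point): Centre (half-way up) of the size 5 punch: bright steel press punch: a round body 56 mm across on a round foot 62 mm across and 14 mm thick, 70 mm tall in all, standing on its foot on the bench; z axis up. It may be absent.
- wrench: Bystander: open-ended wrench, lying. Leave it alone.
- screwdriver: Bystander: screwdriver, lying. Leave it alone.
- tin: Bystander: small steel tin, 52 mm across, 65 mm high. Leave it alone.
- hammer: Bystander: hammer, lying. Leave it alone.
- jar: Bystander: glass jar, 70 mm across, 90 mm high. Leave it alone.
- offcut: Bystander: offcut of 40 mm square aluminium tube, 90 mm long. Leave it alone.
- brush: Bystander: brush, lying. Leave it alone.
Mind the look-alikes: they are no part of the job. What is shaped like the part that bears punch2_mid but turquoise is not meant.

How it is judged (in metres and radians):
On the way, in this order (a step that is already met when the one before it is completed fails the run):
1. the cover is rolled open (value of joint cover above 1.5 rad), for 0.2 s.
2. every punch stands in its own chamber and the blanked chamber is clicked in at the front, the cover still open (horizontal distance between punch1_mid and chamber1 below 0.035 m and height (world z) of punch1_mid between 0.064 and 0.08 m and angle between each of punch1_mid, punch2_mid, punch3_mid, punch4_mid, punch5_mid's own z axis and vertical below 0.15 rad and horizontal distance between punch2_mid and chamber2 below 0.035 m and height (world z) of punch2_mid between 0.065 and 0.081 m and horizontal distance between punch3_mid and chamber3 below 0.035 m and height (world z) of punch3_mid between 0.0665 and 0.0825 m and horizontal distance between punch4_mid and chamber4 below 0.035 m and height (world z) of punch4_mid between 0.068 and 0.084 m and horizontal distance between punch5_mid and chamber5 below 0.035 m and height (world z) of punch5_mid between 0.069 and 0.085 m and horizontal distance between blank and load_spot below 0.015 m and value of joint cover above 1.2 rad), for 0.3 s.
At the end, for the whole second after the job is handed in: Every punch present stands upright (within 0.15 rad) on the floor (centre height within 8 mm) of its own chamber, within 35 mm of the chamber's middle; the blanked chamber's middle is within 15 mm of the load spot at the front; the cover is shut (joint below 0.06 rad); the turret is at rest (horizontal distance between punch1_mid and chamber1 below 0.035 m and height (world z) of punch1_mid between 0.064 and 0.08 m and angle between each of punch1_mid, punch2_mid, punch3_mid, punch4_mid, punch5_mid's own z axis and vertical below 0.15 rad and horizontal distance between punch2_mid and chamber2 below 0.035 m and height (world z) of punch2_mid between 0.065 and 0.081 m and horizontal distance between punch3_mid and chamber3 below 0.035 m and height (world z) of punch3_mid between 0.0665 and 0.0825 m and horizontal distance between punch4_mid and chamber4 below 0.035 m and height (world z) of punch4_mid between 0.068 and 0.084 m and horizontal distance between punch5_mid and chamber5 below 0.035 m and height (world z) of punch5_mid between 0.069 and 0.085 m and horizontal distance between blank and load_spot below 0.015 m and value of joint cover below 0.06 rad and velocity of joint turret between -0.05 and 0.05 rad/s); the robot touches nothing.
It fails at once if a bystander is moved by more than 40 mm (distance of any of wrench, screwdriver, tin, hammer, jar, offcut, brush from where it was at the start of the episode above 0.04 m).
Of punch1, punch2, punch3, punch4, punch5 only 2 to 4 are there at a start; the rules pass over those that are not, and their reading is None.
At some moment in a run one of punch1, punch2, punch3, punch4, punch5 may be knocked a few centimetres aside while the robot is not near it.
It also fails if it takes over 210 s, if anything falls off the work surface, if the arm or the gripper's body presses on something with over 40 N, if the wrist force passes 120 N, or if a joint passes its speed limit or range.

### The arm

A 6-joint arm with a two-finger parallel gripper is mounted at the origin on the work surface. World frame = base frame: x ahead of the robot, y to its left, z up, the work surface at z = 0. Lengths are in mm, angles in degrees, forces in N, time in s.
With the tool pointing down it reaches from about 400 to 825 mm from the base axis. Payload 7 kg.
Tool frame: the origin (TCP) lies midway between the tips of the shut fingers; the grasp point (between the pads) lies 19 mm behind it; x points along the fingers, y is the direction in which the jaws open and shut, and the axes are right-handed (so a half turn about x gives the same grasp; the last joint's range is limited). The gripper opens to 88 mm and grips with 3 to 60 N. Pads are 19 mm wide; open, the fingers measure 130 mm over their backs; the gripper's body (78 mm by 193 mm) begins 47 mm behind the grasp point.
Start: joints at [-53.566, 20.546, 0.682, 0, -70.136, -16.507], TCP at [230.033, -634.571, 197.061] pointing down, gripper open.
Joint ranges: [-176.03, 176.03], [-82.01, 121.73], [-58.28, 71.71], [-173.87, 95.51], [-174.79, -0.11], [-173.66, 173.66]. Speed limits (degrees/s): [136.94, 136.94, 172.46, 180, 180, 180].

### API

Orientations are given as [roll, pitch, yaw] about the fixed x, y, z axes, in that order (R = Rz(yaw) Ry(pitch) Rx(roll)).
In Python, from station import * gives the robot as it stands. The module is installed in compiled form; this text tells all that it offers.
- The arm moves only by the shell command python3 -m jog 'ROWS' [FORCE]. ROWS is JSON, a list of rows, each a list of 5 numbers: the opening, from -1 (shut) to 1 (fully open), then the shift along the world's x, y, z in cm, then the turn about the world's z in rad. In form: [[claw, dx, dy, dz, spin], ...]. A call has 1 to 5 rows; each row is the pose to reach, as a shift and turn from the pose commanded when the call began; what a row does not reach only later rows make up. A row lasts 1/8 s, in which the tool goes at most 62.5 mm and 10.7 degrees, less where a joint would pass 70% of its speed; a pose out of reach is approached as far as the arm can. A call with a gripper value outside its range is refused whole. The fingers move at their own pace and stop on an object; FORCE is the grip in N (left out, the last holds). Time passes only in rows, so rows that repeat a pose let the fingers close. It gives the time, the measured TCP pose, the force and the opening at its end, in the units of the state.
- read_state(): the state, without advancing time (a new reading comes with each control period).
- read_camera(name): name is "scene" or "side" or "wrist"; returns the picture (400x640x3 uint8, red, green, blue); there is no depth.
- calibration(name): a dict with "camera_matrix" (3x3 intrinsics, pixels), "world_from_camera" (4x4, takes a point from camera to world coordinates); the wrist camera has in their place "hand_eye" (4x4, takes a point from camera to tool coordinates, whose origin is the TCP and whose axes are the tool frame's). Camera axes: x right, y down, z forward; pixel columns grow to the right and rows downward; lengths in mm; the calibration is good to about 2 mm. A picture is of the moment at which its call begins: read the wrist's pose just before it. calibration takes no time and is no camera call.
- finish_job(): hands the job in, once; it reports no verdict.
The state is a dict: "clock": time; "joint_pos": joint angles; "joint_vel": joint speeds; "effort": joint torques, N m; "position": TCP position; "tcp_rot": TCP orientation; "ft_force": force on the tool from outside, world axes, zero at the start; "wrist_torque": the same for the moment, N m; "grip_width": opening from 0.0 (shut) to 1.0 (fully open).
Only numpy, scipy, OpenCV 4.12 (cv2) and the standard library are available. Lean on these libraries where they do the work, as an engineer would, in place of code of your own. Each camera call takes 0.05 s, during which the arm holds its last target.

## Working session

There is one attempt and no reset: what is moved stays moved. The work goes in short steps, Python scripts to look and compute and a shell command to move; the robot and the scene stay as the last step left them, time stands still between calls to the robot, and variables do not carry over. Pictures are saved under pics/ and viewed, and the job is handed in when it is done.

```bash
mkdir -p pics; ls
python3 - <<'E'
from station import *
import cv2,numpy as np
np.set_printoptions(precision=2,suppress=True)
print(read_state())
for n in ["scene","side","wrist"]:
    im=read_camera(n); cv2.imwrite(f"pics/{n}0.png",im[:,:,::-1]); print(n,calibration(n))
E
```

```text
pics
{'clock': 0.0, 'joint_pos': array([-53.57,  20.59,   0.64,  -0.02, -70.14, -16.5 ]), 'joint_vel': array([ 0.06, -0.03,  0.01,  0.03,  0.02, -0.04]), 'effort': array([  0.  , -58.27,  29.31,   7.  ,   0.01,  -0.  ]), 'position': array([ 229.83, -634.11,  196.13]), 'tcp_rot': array([ 95.05,  89.91, 114.98]), 'ft_force': array([ 0.47, -0.65,  0.04]), 'wrist_torque': array([-0.04,  0.03,  0.01]), 'grip_width': 0.9984881796907628}
scene {'camera_matrix': array([[403.79,   0.  , 322.77],
       [  0.  , 403.79, 197.13],
       [  0.  ,   0.  ,   1.  ]]), 'world_from_camera': array([[   0.69,    0.69,   -0.24,  773.31],
       [   0.73,   -0.65,    0.21, -186.53],
       [  -0.01,   -0.32,   -0.95, 1097.12],
       [   0.  ,    0.  ,    0.  ,    1.  ]])}
side {'camera_matrix': array([[429.14,   0.  , 315.51],
       [  0.  , 429.14, 190.29],
       [  0.  ,   0.  ,   1.  ]]), 'world_from_camera': array([[  -0.35,    0.88,   -0.31,  965.6 ],
       [   0.94,    0.33,   -0.12,  187.59],
       [  -0.  ,   -0.33,   -0.94, 1417.01],
       [   0.  ,    0.  ,    0.  ,    1.  ]])}
wrist {'camera_matrix': array([[297.69,   0.  , 314.29],
       [  0.  , 297.69, 200.53],
       [  0.  ,   0.  ,   1.  ]]), 'hand_eye': array([[  -0.  ,   -0.29,    0.96, -187.33],
       [   1.  ,    0.  ,    0.  ,    0.51],
       [  -0.  ,    0.96,    0.29,  -77.23],
       [   0.  ,    0.  ,    0.  ,    1.  ]])}
```

View pics/scene0.png

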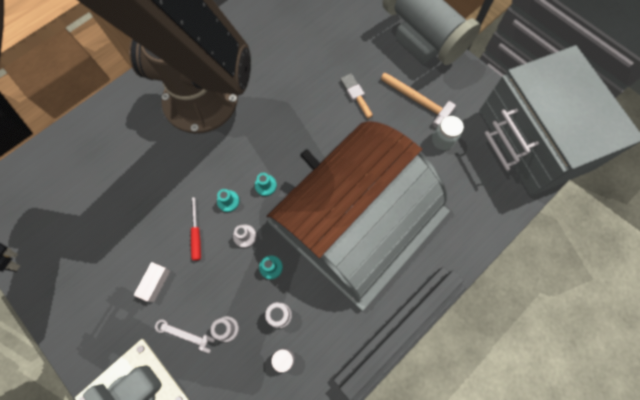

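View pics/side0.png

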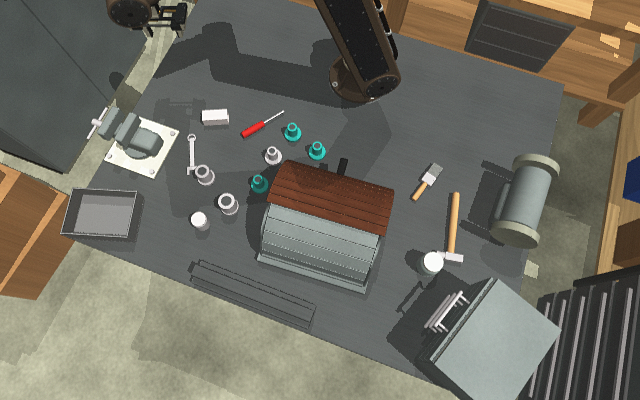

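View pics/wrist0.png

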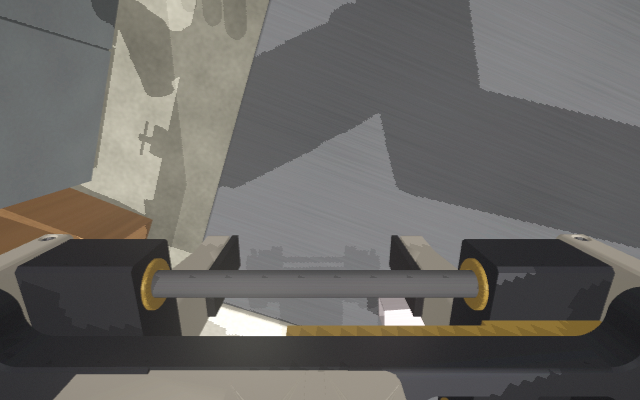

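```bash
cat > h.py <<'E'
import cv2,numpy as np
from station import *
np.set_printoptions(precision=2,suppress=True)
def cam(n):
    c=calibration(n); K=np.array(c["camera_matrix"])
    if n=="wrist":
        from scipy.spatial.transform import Rotation as R
        s=read_state(); T=np.eye(4); T[:3,:3]=R.from_euler("xyz",s["tcp_rot"],degrees=True).as_matrix(); T[:3,3]=s["position"]
        return K,T@np.array(c["hand_eye"])
    return K,np.array(c["world_from_camera"])
def proj(n,P,C=None):
    K,T=C or cam(n); P=np.atleast_2d(P).astype(float); Ti=np.linalg.inv(T)
    q=(P@Ti[:3,:3].T+Ti[:3,3])@K.T
    return q[:,:2]/q[:,2:]
def ray(n,uv,z,C=None):
    K,T=C or cam(n); d=T[:3,:3]@np.linalg.inv(K)@np.array([uv[0],uv[1],1.]); o=T[:3,3]
    return o+d*(z-o[2])/d[2]
def tri(obs):  # [(C,uv)]
    A=np.zeros((3,3));b=np.zeros(3)
    for C,uv in obs:
        K,T=C; d=T[:3,:3]@np.linalg.inv(K)@np.array([uv[0],uv[1],1.]); d/=np.linalg.norm(d)
        M=np.eye(3)-np.outer(d,d);A+=M;b+=M@T[:3,3]
    return np.linalg.solve(A,b)
def save(n,im,crop=None,s=1):
    if crop: x0,y0,x1,y1=crop; im=im[y0:y1,x0:x1]
    im=cv2.resize(im,None,fx=s,fy=s,interpolation=cv2.INTER_CUBIC)
    cv2.imwrite(f"pics/{n}.png",im[:,:,::-1] if True else im)
E
python3 - <<'E'
from h import *
a=cv2.imread("pics/scene0.png")[:,:,::-1];b=cv2.imread("pics/side0.png")[:,:,::-1]
save("c1",a,(180,150,330,390),2.5);save("c2",b,(170,90,400,300),3)
save("c3",a,(260,110,460,310),3)
E
```

```text
(no output)
```

View pics/c1.png

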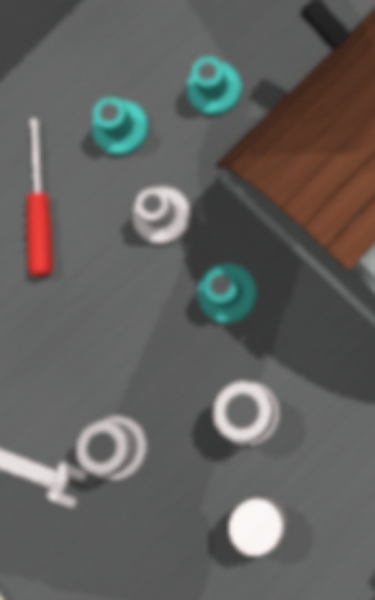

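View pics/c2.png

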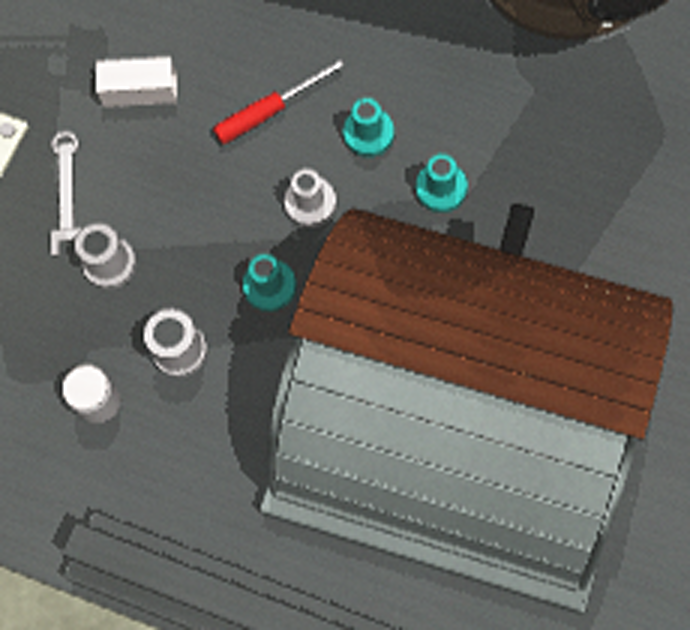

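View pics/c3.png

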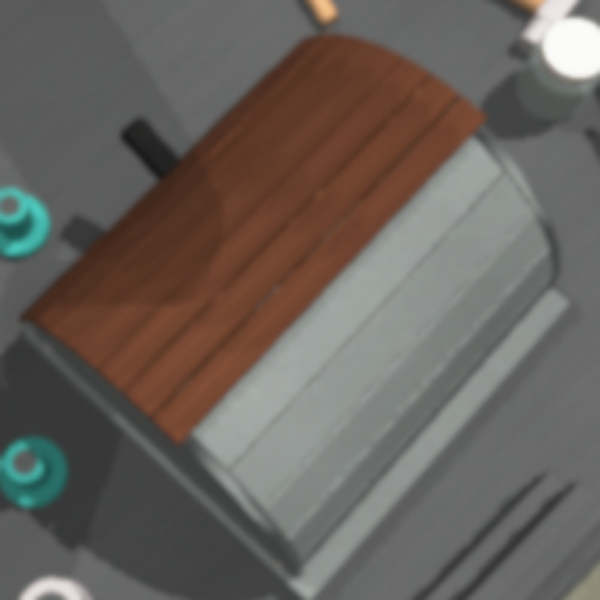

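```bash
cat > fit.py <<'E'
from h import *
from scipy.optimize import minimize
H={28:60,35:62,42:65,49:68,56:70}
t=np.linspace(0,2*np.pi,48,endpoint=False);cs=np.c_[np.cos(t),np.sin(t)]
S=4
def mask(C,x,y,d,h,crop,z0=0):
    x0,y0,x1,y1=crop;m=np.zeros(((y1-y0)*S,(x1-x0)*S),np.uint8)
    for r,a,b in((31,0,14),(d/2,0,h)):
        P=np.vstack([np.c_[x+r*cs,np.full(48,z0+a)],np.c_[x*0+x+r*cs[:,0],y+r*cs[:,1],np.full(48,z0+b)]]) if 0 else np.vstack([np.c_[x+r*cs[:,0],y+r*cs[:,1],np.full(48,z0+zz)] for zz in(a,b)])
        q=((proj("",P,C)-[x0,y0]+.5)*S).astype(np.float32)
        cv2.fillConvexPoly(m,cv2.convexHull(q).astype(np.int32),255)
    return cv2.resize(m,(x1-x0,y1-y0),interpolation=cv2.INTER_AREA)/255.
def fit(views,d_list=H):
    # views: [(C,im,uvcenter)]
    xy0=np.mean([ray("",uv,25,C)[:2] for C,im,uv in views],0)
    data=[]
    for C,im,uv in views:
        c=(int(uv[0])-25,int(uv[1])-25,int(uv[0])+25,int(uv[1])+25)
        p=im[c[1]:c[3],c[0]:c[2]].astype(float)
        data.append((C,c,p))
    out={}
    for d in d_list:
        def cost(p):
            e=0
            for C,c,img in data:
                m=mask(C,p[0],p[1],d,H[d],c)
                near=cv2.dilate((m>0.02).astype(np.uint8),np.ones((7,7)))>0
                g=img.min(2)
                w=m[near];v=g[near]
                e-=np.corrcoef(w,v)[0,1]
            return e
        best=min((minimize(cost,xy0+o,method="Nelder-Mead",options=dict(initial_simplex=[xy0+o,xy0+o+[8,0],xy0+o+[0,8]],xatol=.2,fatol=1e-4)) for o in([0,0],[6,-6],[-6,6])),key=lambda r:r.fun)
        out[d]=(round(best.fun,4),best.x)
    return out
E
python3 - <<'E'
from fit import *
a=cv2.imread("pics/scene0.png")[:,:,::-1];b=cv2.imread("pics/side0.png")[:,:,::-1]
Ca,Cb=cam("scene"),cam("side")
for n,u,v in(("A",(243,236),(272,155)),("B",(224,329),(204,174)),("C",(278,315),(228,203))):
    print(n,tri([(Ca,u),(Cb,v)]),fit([(Ca,a,u),(Cb,b,v)]))
p=tri([(Ca,(363.3,306.7)),(Cb,(257.3,260))]);q=tri([(Ca,(450,209.3)),(Cb,(365.3,292.3))])
print(p,q,np.linalg.norm(p-q),np.degrees(np.arctan2(*(p-q)[1::-1])))
print("grip end", tri([(Ca,(260+140/3,110+128/3)),(Cb,(170+522/3,90+208/3))]))
E
```

```text
A [ 436.31 -180.1    23.07] {28: (np.float64(-1.4829), array([ 430.88, -178.24])), 35: (np.float64(-1.5126), array([ 432.05, -177.01])), 42: (np.float64(-1.4706), array([ 433.53, -176.42])), 49: (np.float64(-1.3907), array([ 433.2 , -176.55])), 56: (np.float64(-1.3069), array([ 433.31, -176.48]))}
B [ 593.17 -365.17   46.12] {28: (np.float64(-0.9935), array([ 586.96, -371.32])), 35: (np.float64(-1.0457), array([ 586.46, -371.6 ])), 42: (np.float64(-1.1732), array([ 587.15, -370.43])), 49: (np.float64(-1.2469), array([ 589.14, -368.54])), 56: (np.float64(-1.1766), array([ 591.53, -364.52]))}
C [ 659.11 -245.57   42.98] {28: (np.float64(-0.9945), array([ 655.53, -248.43])), 35: (np.float64(-1.0216), array([ 652.1 , -249.64])), 42: (np.float64(-1.1705), array([ 653.34, -250.02])), 49: (np.float64(-1.3171), array([ 655.5 , -248.46])), 56: (np.float64(-1.4109), array([ 657.26, -246.59]))}
[795.88 -76.75  35.64] [772.89 280.22  35.66] 357.70235326518366 -86.31454615513051
grip end [421.59  76.3  158.08]
```

```bash
cat > rack.py <<'E'
from h import *
X0,Y0,YAW=610.,90.5,3.7
def rw(P,p=None):
    x0,y0,a=p or (X0,Y0,YAW); a=np.radians(a);P=np.atleast_2d(P).astype(float)
    return np.c_[x0+P[:,0]*np.cos(a)-P[:,1]*np.sin(a),y0+P[:,0]*np.sin(a)+P[:,1]*np.cos(a),P[:,2]]
def lines():
    L=[]
    for z in(0,30): L.append(np.array([[-175,-183,z],[-175,183,z],[175,183,z],[175,-183,z],[-175,-183,z]]))
    t=np.linspace(0,np.pi,40)
    for y in(-172,172): L.append(np.c_[158*np.cos(t),0*t+y,45+158*np.sin(t)])
    return L
def grip(c):
    th=np.radians(18)+c;out=[]
    r=np.array([-np.cos(th),0,np.sin(th)]);u=np.array([np.sin(th),0,np.cos(th)])
    for a in(-27,27):
        out.append(np.array([[0,0,45]+r*(201+a)+u*s*11+np.array([0,q*12,0]) for s,q in((1,1),(1,-1),(-1,-1),(-1,1),(1,1))]))
    return out
E
python3 - <<'E'
from rack import *
for n in("scene","side"):
    im=cv2.imread(f"pics/{n}0.png")[:,:,::-1]
    C=cam(n); cr=(250,100,470,320) if n=="scene" else (240,140,410,310)
    s=2.7 if n=="scene" else 3.4
    x0,y0,x1,y1=cr
    im=cv2.resize(im[y0:y1,x0:x1],None,fx=s,fy=s,interpolation=cv2.INTER_CUBIC).copy()
    for L,c in[(l,(255,255,0)) for l in lines()]+[(g,(0,255,0)) for g in grip(0)]:
        q=((proj("",rw(L),C)+.5-[x0,y0])*s).astype(np.int32); cv2.polylines(im,[q],False,c,1)
    save("r_"+n,im)
E
```

```text
(no output)
```

View pics/r_scene.png

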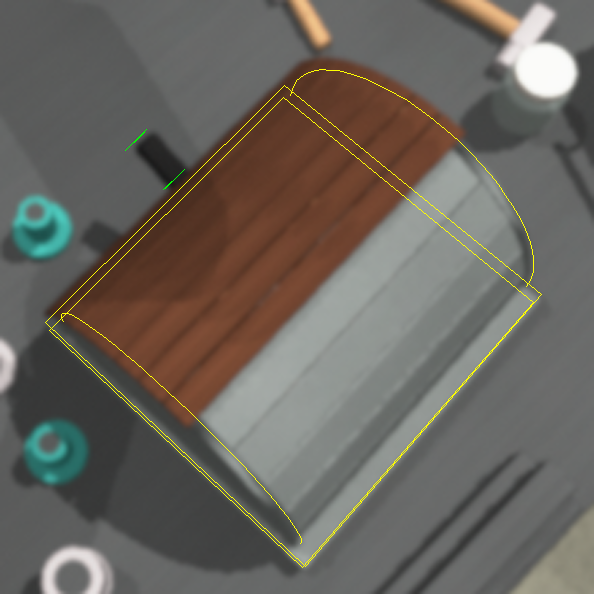

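View pics/r_side.png

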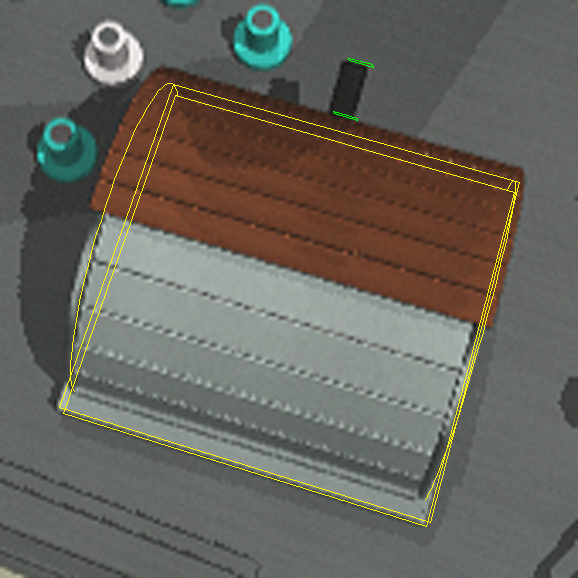

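Run:
```python
from rack import *
for n,cr in(("scene",(280,125,360,195)),("side",(320,140,365,200))):
    im=cv2.imread(f"pics/{n}0.png")[:,:,::-1]
    s=9 if n=="scene" else 10
    C=cam(n);x0,y0,x1,y1=cr
    im=cv2.resize(im[y0:y1,x0:x1],None,fx=s,fy=s,interpolation=cv2.INTER_CUBIC).copy()
    im=np.clip(im.astype(float)*1.8,0,255).astype(np.uint8)
    for k,(dx,dy,c) in enumerate(((0,0,(0,255,0)),(0,-4,(255,0,255)))):
      for g in grip(0):
        q=((proj("",rw(g+[dx,dy,0]),C)+.5-[x0,y0])*s).astype(np.int32); cv2.polylines(im,[q],False,c,1)
    save("g_"+n,im)
```

```text
(no output)
```

View pics/g_scene.png

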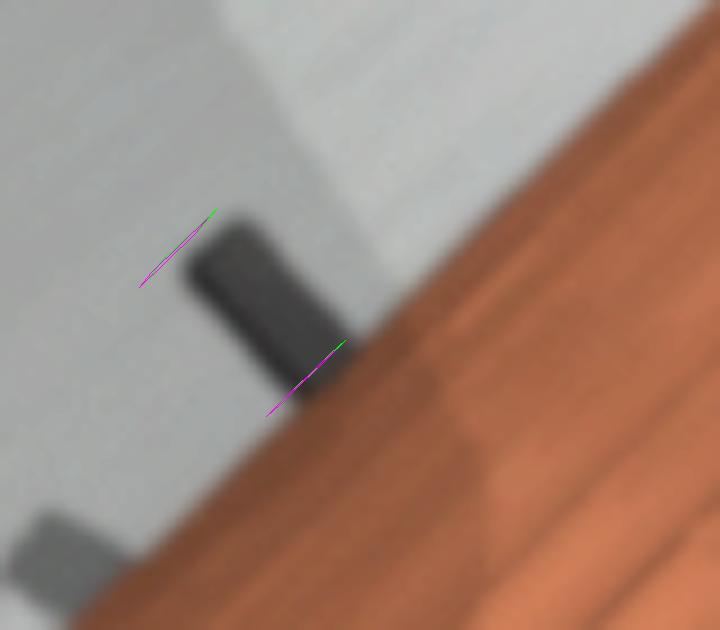

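View pics/g_side.png

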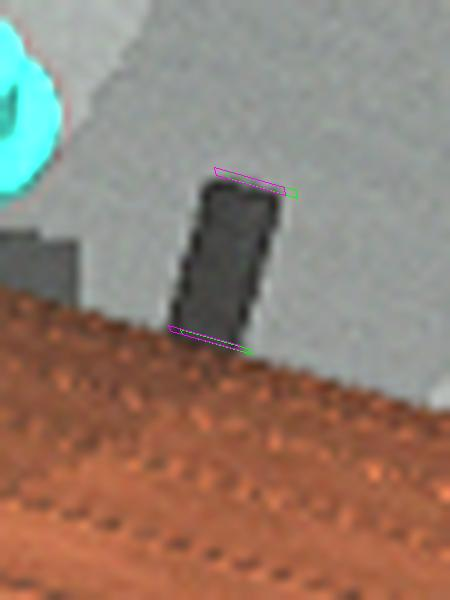

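Run:
```python
from rack import *
Ca,Cb=cam("scene"),cam("side")
P=tri([(Ca,(303.2,151.5)),(Cb,(343.8,158.3))]);print(P, rw(np.array([[-220.4,0,105]])))
for C,uv in((Ca,(303.2,151.5)),(Cb,(343.8,158.3))): print(ray("",uv,105,C),ray("",uv,115,C))
from scipy.spatial.transform import Rotation as R
s=read_state();print(R.from_euler("xyz",s["tcp_rot"],degrees=True).as_matrix())
```

```text
[412.04  73.97 149.03] [[390.06  76.28 105.  ]]
[395.73  85.96 105.  ] [399.53  83.21 115.  ]
[392.34  70.07 105.  ] [396.71  70.97 115.  ]
[[-0.   -0.34  0.94]
 [ 0.    0.94  0.34]
 [-1.    0.   -0.  ]]
```

Run:
```python
from rack import *
for n,cr in(("scene",(280,125,360,195)),("side",(320,140,365,200))):
    im=cv2.imread(f"pics/{n}0.png")[:,:,::-1]
    s=9 if n=="scene" else 10
    C=cam(n);x0,y0,x1,y1=cr
    im=cv2.resize(im[y0:y1,x0:x1],None,fx=s,fy=s,interpolation=cv2.INTER_CUBIC).copy()
    im=np.clip(im.astype(float)*1.8,0,255).astype(np.uint8)
    for k,(cc,c) in enumerate(((0.12,(0,255,0)),(0.24,(255,0,255)))):
      for g in grip(cc):
        q=((proj("",rw(g),C)+.5-[x0,y0])*s).astype(np.int32); cv2.polylines(im,[q],False,c,1)
    save("g_"+n,im)
a=cv2.imread("pics/g_scene.png");b=cv2.imread("pics/g_side.png");h=500
cv2.imwrite("pics/g2.png",np.hstack([cv2.resize(a,(420,368)),cv2.resize(b,(276,368))]))
```

```text
(no output)
```

View pics/g2.png

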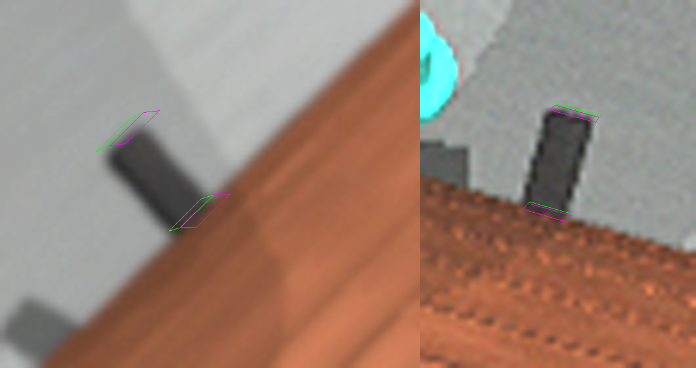

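```bash
python3 -m jog '[[1,6,1,3,0],[1,11,5,6,0],[1,15,10,9,-0.1],[1,18,16,13,-0.2],[1,20,22,13,-0.28]]' 20; python3 -m jog '[[1,0,6,0,0],[1,0,12,0,0],[1,0,18,0,0],[1,0,20,0,0],[1,0,20,0,0]]'
python3 - <<'E'
from h import *
s=read_state();print(s['clock'],s['position'],s['tcp_rot'],s['joint_pos'])
im=read_camera("wrist");save("w1",im)
np.save("pics/w1.npy",cam("wrist")[1])
E
```

```text
clock: 0.78
position: [419.1, -443.9, 322.2]
tcp_rot: [-47.6, 89.9, -43.9]
ft_force: [0.9, 0.3, -0.7]
grip_width: 0.999
clock: 1.4
position: [417.7, -243.6, 321.3]
tcp_rot: [-1.4, 89.9, 2.7]
ft_force: [1.1, -0.3, -0.3]
grip_width: 0.998
1.4 [ 417.71 -243.57  321.31] [-1.38 89.93  2.66] [ -6.89  -1.4  -10.25  -0.01 -81.08 -79.07]
```

View pics/w1.png

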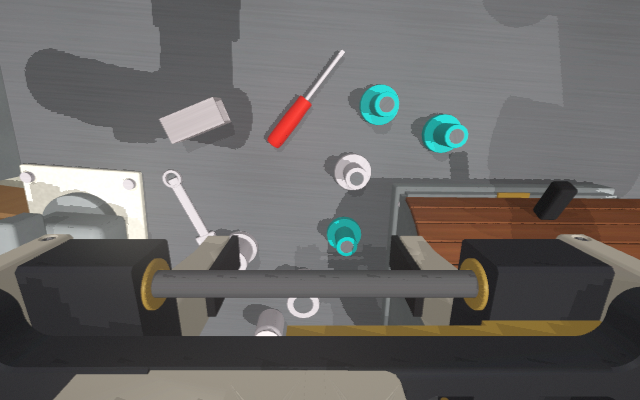

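Run:
```python
from fit import *
im=cv2.imread("pics/w1.png")[:,:,::-1]
save("w1c",im,(320,80,480,260),3.2)
K=np.array(calibration("wrist")["camera_matrix"]);C=(K,np.load("pics/w1.npy"))
a=cv2.imread("pics/scene0.png")[:,:,::-1];b=cv2.imread("pics/side0.png")[:,:,::-1]
Ca,Cb=cam("scene"),cam("side")
print(fit([(C,im,(354,172))]));print(fit([(C,im,(354,172)),(Cb,b,(272,155))]));print(fit([(Cb,b,(272,155))]));print(fit([(Ca,a,(243,236))]))
# mark
for uv in((498,195),(530,195)): print(ray("",uv,30,C))
print(ray("",(397,187),30,C), rw if 0 else "")
```

```text
{28: (np.float64(-0.7108), array([ 433.53, -177.3 ])), 35: (np.float64(-0.7082), array([ 433.57, -177.3 ])), 42: (np.float64(-0.6435), array([ 433.09, -177.74])), 49: (np.float64(-0.5591), array([ 430.23, -179.35])), 56: (np.float64(-0.5213), array([ 423.21, -183.4 ]))}
{28: (np.float64(-1.3794), array([ 432.92, -177.8 ])), 35: (np.float64(-1.4198), array([ 433.18, -177.73])), 42: (np.float64(-1.3297), array([ 432.53, -177.79])), 49: (np.float64(-1.2068), array([ 430.62, -179.19])), 56: (np.float64(-1.078), array([ 427.82, -180.95]))}
{28: (np.float64(-0.73), array([ 429.55, -180.31])), 35: (np.float64(-0.7301), array([ 430.67, -179.13])), 42: (np.float64(-0.6913), array([ 431.5 , -179.17])), 49: (np.float64(-0.6495), array([ 430.66, -179.14])), 56: (np.float64(-0.6073), array([ 430.14, -179.09]))}
{28: (np.float64(-0.7995), array([ 432.01, -175.8 ])), 35: (np.float64(-0.8034), array([ 432.68, -176.4 ])), 42: (np.float64(-0.7862), array([ 433.09, -176.08])), 49: (np.float64(-0.7513), array([ 434.35, -175.92])), 56: (np.float64(-0.7096), array([ 434.71, -176.49]))}
[451.78  65.88  30.  ]
[448.05 119.14  30.  ]
[ 449.91 -104.25   30.  ]
```

View pics/w1c.png

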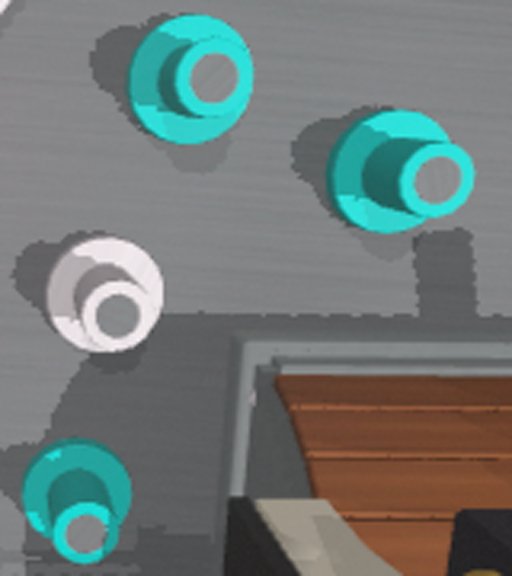

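```bash
python3 -m jog '[[1,0,6,0,0],[1,0,12,0,0],[1,0,18,0,0],[1,0,24,0,0],[1,0,30,0,0]]'; python3 -m jog '[[1,0,2,0,0],[1,0,2,0,0]]'
python3 - <<'E'
from rack import *
im=read_camera("wrist");C=cam("wrist");np.save("pics/w2.npy",C[1]);print(read_state()["position"])
im=im.copy()
for cc,c in((0.15,(0,255,0)),(0.22,(255,0,255))):
  for g in grip(cc):
    cv2.polylines(im,[(proj("",rw(g),C)*8).astype(np.int32)],False,c,1,shift=3)
for l in lines()[:2]: cv2.polylines(im,[(proj("",rw(l),C)).astype(np.int32)],False,(255,255,0),1)
save("w2",im)
save("w2c",im,(240,100,400,240),4)
E
```

```text
clock: 2.08
position: [417.8, 56.2, 320.9]
tcp_rot: [-21.4, 90.0, -17.6]
ft_force: [1.2, 0.5, -0.8]
grip_width: 1.001
clock: 2.33
position: [418.1, 75.8, 320.4]
tcp_rot: [-145.9, 89.9, -141.9]
ft_force: [0.3, -0.1, -0.4]
grip_width: 1.003
[418.    74.97 320.47]
```

View pics/w2.png

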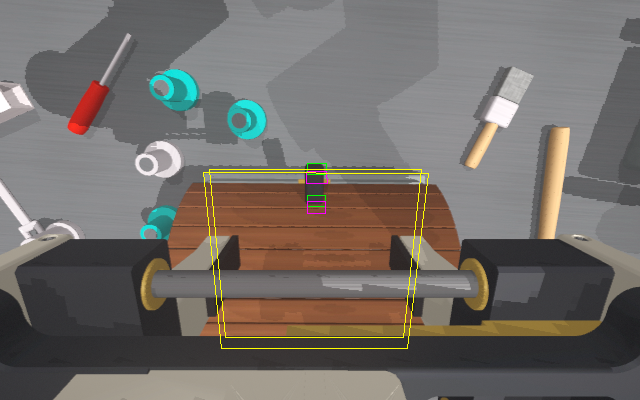

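View pics/w2c.png

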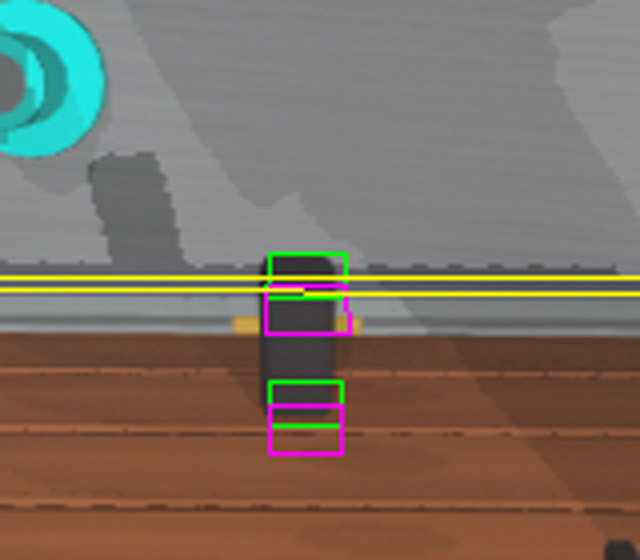

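```bash
python3 -m jog '[[0.2,1,0.2,-6,0],[0.2,1,0.2,-12,0],[0.2,1,0.2,-17,0],[0.2,1,0.2,-20,0],[0.2,1,0.2,-20,0]]' 40; python3 -m jog '[[-1,0,0,0,0],[-1,0,0,0,0],[-1,0,0,0,0],[-1,0,0,0,0],[-1,0,0,0,0]]' 40
```

```text
clock: 3.0
position: [426.5, 74.8, 119.1]
tcp_rot: [-149.0, 89.7, -145.2]
ft_force: [0.1, -0.1, 0.5]
grip_width: 0.604
clock: 3.62
position: [427.7, 77.2, 121.0]
tcp_rot: [30.3, 90.0, 34.2]
ft_force: [0.5, -0.3, -0.8]
grip_width: 0.094
```

Run:
```python
from rack import *
im=read_camera("scene");save("s1",im,(240,90,400,210),4)
im=read_camera("side");save("s2",im,(290,110,400,200),5); print(read_state()["grip_width"])
```

```text
0.020826789109273203
```

View pics/s1.png

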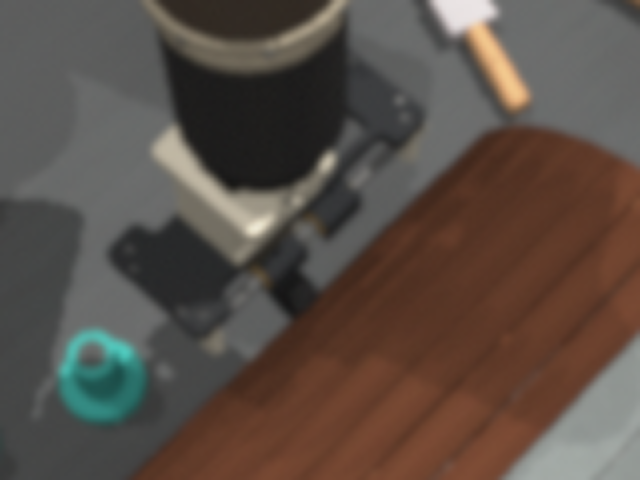

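View pics/s2.png

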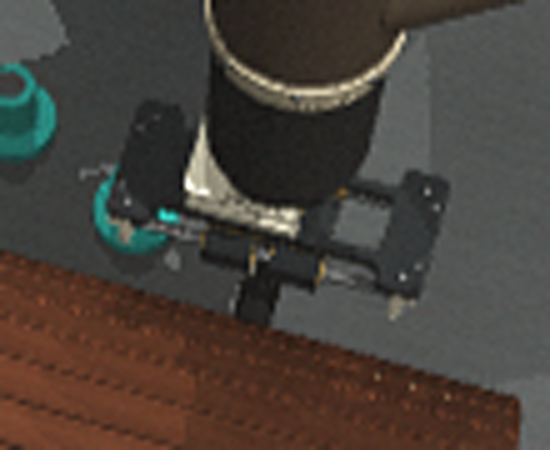

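```bash
python3 -m jog '[[0.2,0,0,1,0],[0.2,-0.8,0,1,0],[0.2,-0.8,0,1,0],[0.2,-0.8,0,-1,0],[0.2,-0.8,0,-2.8,0]]' 40; python3 -m jog '[[-1,0,0,0,0],[-1,0,0,0,0],[-1,0,0,0,0],[-1,0,0,0,0],[-1,0,0,0,0]]' 40
```

```text
clock: 4.35
position: [419.6, 77.2, 92.5]
tcp_rot: [37.5, 90.0, 41.4]
ft_force: [-0.1, -0.2, 0.7]
grip_width: 0.534
clock: 4.97
position: [420.1, 75.3, 93.5]
tcp_rot: [-79.6, 89.8, -75.7]
ft_force: [6.0, -11.5, -1.0]
grip_width: 0.272
```

```bash
python3 -c "
import numpy as np
for t in range(10,105,10):
    a=np.radians(19.5+t); d=190-201.5*np.cos(a); print(t, round(d/10,1), round(d*.065/10,2), round((201.5*np.sin(a)-67)/10,1))
";  python3 -m jog '[[-1,0.7,0.05,1.6,0],[-1,1.5,0.1,3.2,0],[-1,1.5,0.1,3.2,0]]' 40
```

```text
10 1.5 0.1 3.2
20 3.5 0.22 6.1
30 5.9 0.38 8.6
40 8.8 0.57 10.7
50 11.9 0.78 12.2
60 15.3 1.0 13.1
70 18.8 1.22 13.4
80 22.3 1.45 13.2
90 25.7 1.67 12.3
100 28.9 1.88 10.8
clock: 5.35
position: [436.7, 76.4, 125.8]
tcp_rot: [-49.7, 89.8, -45.8]
ft_force: [12.4, -12.9, -8.0]
grip_width: 0.271
```

Now relative to the +10° pose.

```bash
python3 -m jog '[[-1,0.9,0.05,1.5,0],[-1,2.0,0.12,2.9,0],[-1,3.1,0.2,4.2,0],[-1,4.4,0.28,5.4,0],[-1,5.8,0.37,6.5,0]]' 40; python3 -m jog '[[-1,1.5,0.1,1.0,0],[-1,3.0,0.2,1.7,0],[-1,4.7,0.3,2.2,0],[-1,6.4,0.42,2.5,0],[-1,8.1,0.53,2.7,0]]' 40
```

```text
clock: 5.98
position: [491.3, 79.7, 186.5]
tcp_rot: [-152.5, 89.6, -148.7]
ft_force: [13.4, -9.0, -32.3]
grip_width: 0.271
clock: 6.6
position: [572.3, 84.7, 217.8]
tcp_rot: [-138.0, 89.7, -134.2]
ft_force: [-5.6, -5.8, 8.8]
grip_width: 0.268
```

```bash
python3 -m jog '[[-1,1.9,0.12,0.1,0],[-1,3.7,0.24,0.1,0],[-1,5.4,0.35,-0.2,0],[-1,7.1,0.46,-0.6,0],[-1,8.8,0.57,-1.1,0]]' 40; python3 -m jog '[[-1,1.4,0.1,-0.6,0],[-1,2.8,0.18,-1.3,0],[-1,3.3,0.2,-1.6,0],[-1,3.3,0.2,-1.6,0]]' 40
```

```text
clock: 7.22
position: [664.9, 90.6, 211.3]
tcp_rot: [-19.1, 89.5, -15.2]
ft_force: [0.8, -7.6, 17.6]
grip_width: 0.271
clock: 7.72
position: [700.9, 92.9, 196.9]
tcp_rot: [-9.0, 89.2, -5.1]
ft_force: [10.5, -7.6, 17.1]
grip_width: 0.268
```

```bash
python3 -m jog '[[0.3,0,0,0,0],[0.3,0,0,0,0],[0.3,0,0,0,0],[0.3,0,0,4,0],[0.3,0,0,9,0]]' 40; python3 -m jog '[[1,-6,0,3,0],[1,-12,0,5,0],[1,-18,-2,5,0],[1,-24,-4,5,0],[1,-24,-4,5,0]]' 40
python3 - <<'E'
from rack import *
print(read_state()["position"])
save("w3",read_camera("wrist"));save("s3",read_camera("side"),(160,80,400,300),3.2);save("s4",read_camera("scene"),(180,100,470,380),2.1)
E
```

```text
clock: 8.35
position: [693.7, 94.9, 279.0]
tcp_rot: [-165.8, 89.8, -161.9]
ft_force: [1.3, 0.4, 1.4]
grip_width: 0.647
clock: 8.98
position: [451.6, 53.8, 331.1]
tcp_rot: [35.3, 89.8, 39.2]
ft_force: [0.8, 0.4, 1.7]
grip_width: 0.994
[451.57  53.77 331.14]
```

View pics/w3.png

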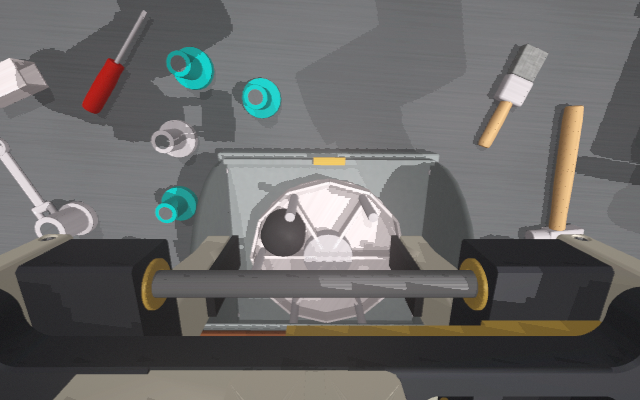

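View pics/s3.png

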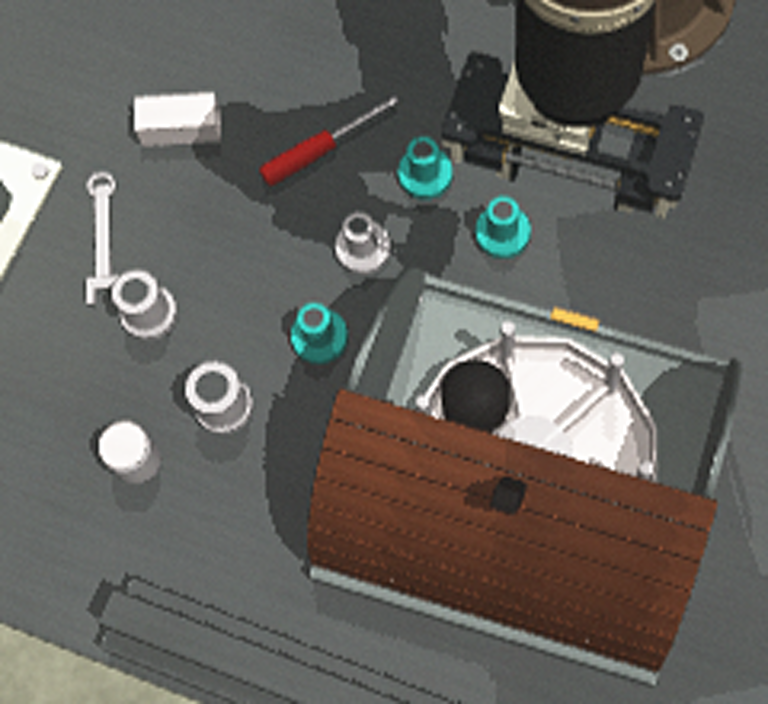

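View pics/s4.png

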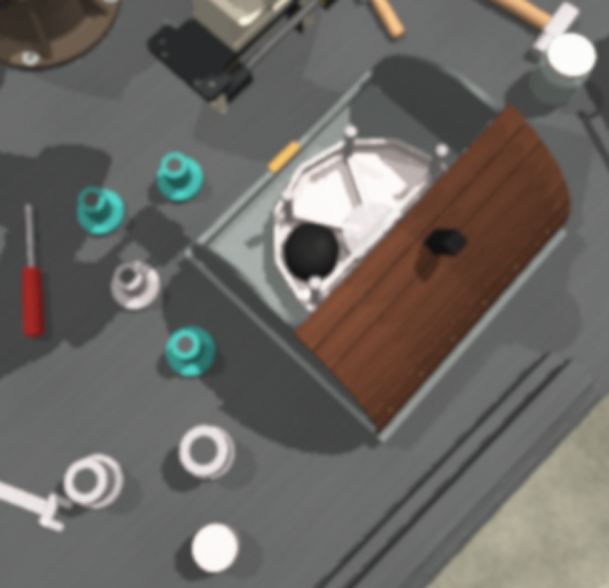

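```bash
cat >> rack.py <<'E'
def turret(off=0):
    L=[]
    t=np.linspace(0,2*np.pi,60)
    L.append(np.c_[128*np.cos(t),128*np.sin(t),0*t+67])
    for k in range(6):
        a=np.radians(30+60*k+off)
        L.append(np.c_[113*np.cos(a)+7*np.cos(t),113*np.sin(a)+7*np.sin(t),0*t+140])
    return L
def overlay(im,C,Ls,p=None):
    im=im.copy()
    for l in Ls: cv2.polylines(im,[(proj("",rw(l,p),C)*8).astype(np.int32)],False,(255,0,255),1,shift=3)
    return im
E
python3 - <<'E'
from rack import *
o=[]
for n,cr,s in(("wrist",(200,130,460,330),3),("scene",(280,120,420,260),5),("side",(270,150,400,260),6)):
    C=cam(n);im=read_camera(n)
    save("t_"+n,overlay(im,C,turret()+lines()[:2]),cr,s)
E
```

```text
(no output)
```

View pics/t_wrist.png

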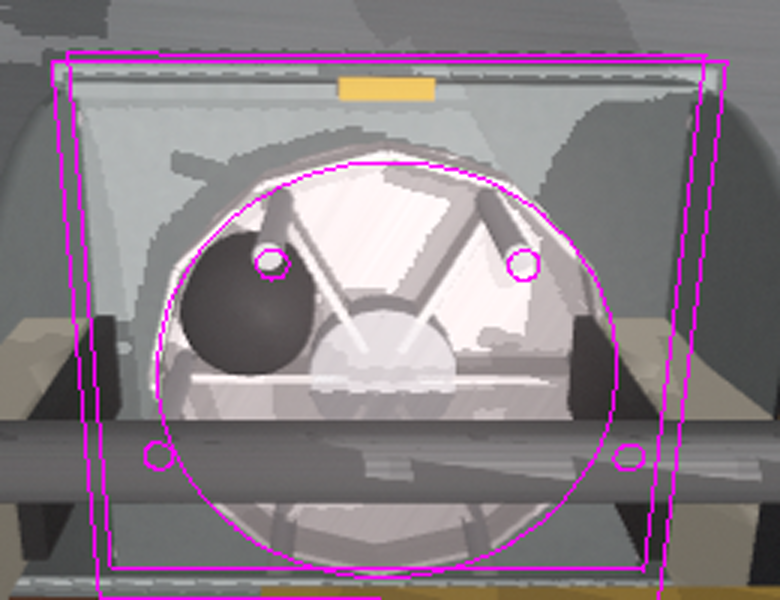

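View pics/t_scene.png

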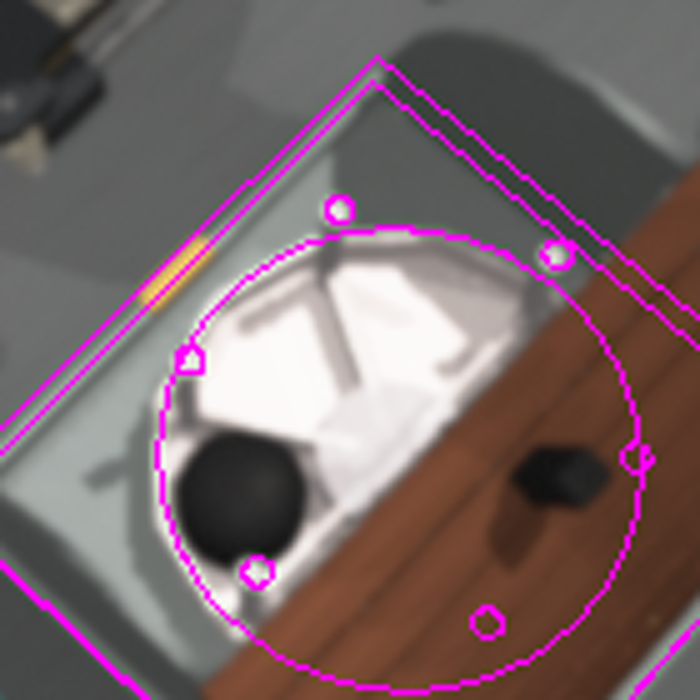

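View pics/t_side.png

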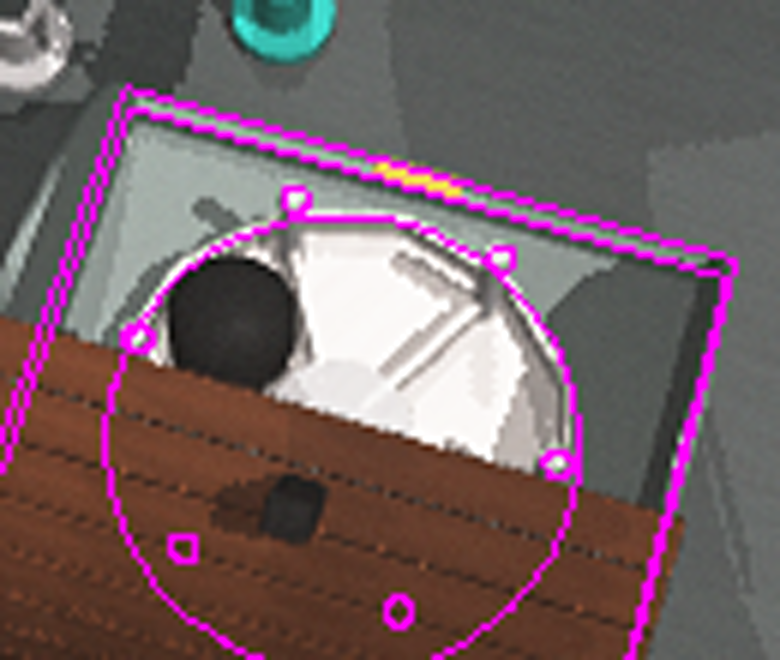

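```bash
python3 -m jog '[[0,4,6,-3,0],[0,5.7,8.7,-9,0],[0,5.7,8.7,-15,0],[0,5.7,8.7,-19,0],[0,5.7,8.7,-21.3,0]]' 8; python3 -m jog '[[0,0,0,0,0],[-1,0,0,0,0],[-1,0,0,0,0],[-1,0,0,0,0],[-1,0,0,0,0]]' 8;python3 -c "
import numpy as np
a=np.radians(3.7)
for t in range(30,-31,-10):
    r=np.radians(t); x,y=113*(np.cos(np.radians(30))-np.cos(r)),113*np.sin(r)-56.5
    print(t, np.round([(x*np.cos(a)-y*np.sin(a))/10,(x*np.sin(a)+y*np.cos(a))/10],2))"
```

```text
clock: 9.9
position: [510.4, 141.1, 112.1]
tcp_rot: [-151.2, 89.6, -147.4]
ft_force: [-0.1, 0.8, 1.0]
grip_width: 0.522
clock: 10.52
position: [511.9, 141.9, 117.5]
tcp_rot: [33.4, 89.9, 37.3]
ft_force: [-0.6, -0.5, -0.5]
grip_width: 0.107
30 [ 0. -0.]
20 [-0.72 -1.84]
10 [-1.1  -3.77]
0 [-1.15 -5.74]
-10 [-0.85 -7.68]
-20 [-0.22 -9.55]
-30 [  0.73 -11.28]
```

Run:
```python
from rack import *
print(read_state()["grip_width"],read_state()["position"])
a=read_camera("side");b=read_camera("scene");print(read_state()["grip_width"])
x=cv2.resize(a[140:240,270:400],None,fx=3.6,fy=3.6);y=cv2.resize(b[100:220,290:400],None,fx=3,fy=3)
save("v",np.hstack([x[:360],y[:360]]))
```

```text
0.10701860588560885 [511.89 141.94 117.48]
0.03045213955197057
```

View pics/v.png

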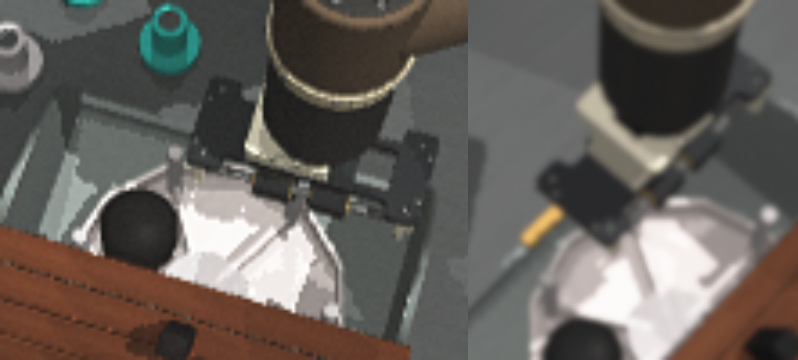

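Run:
```python
from rack import *
im=read_camera("wrist");C=cam("wrist");save("w4",overlay(im,C,turret()))
```

```text
(no output)
```

View pics/w4.png

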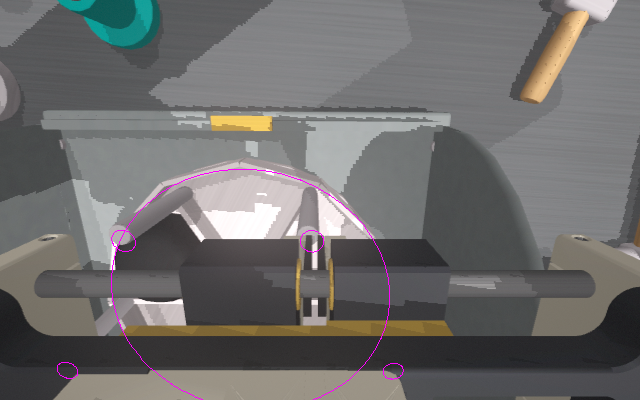

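Run:
```python
from rack import *
C=cam("wrist");s=read_state();p=s["position"];print(p,s["tcp_rot"])
for d in([0,0,0],[0,0,19],[-9.5,0,0],[9.5,0,0],[-9.5,0,19]): print(d,proj("",p+np.array(d),C))
im=read_camera("wrist");save("w4c",im,(250,170,380,340),4.5)
```

```text
[511.73 141.84 117.09] [33.62 89.97 37.51]
[0, 0, 0] [[313.39 231.12]]
[0, 0, 19] [[313.32 242.96]]
[-9.5, 0, 0] [[314.34 217.94]]
[9.5, 0, 0] [[312.45 243.95]]
[-9.5, 0, 19] [[314.37 228.64]]
```

View pics/w4c.png

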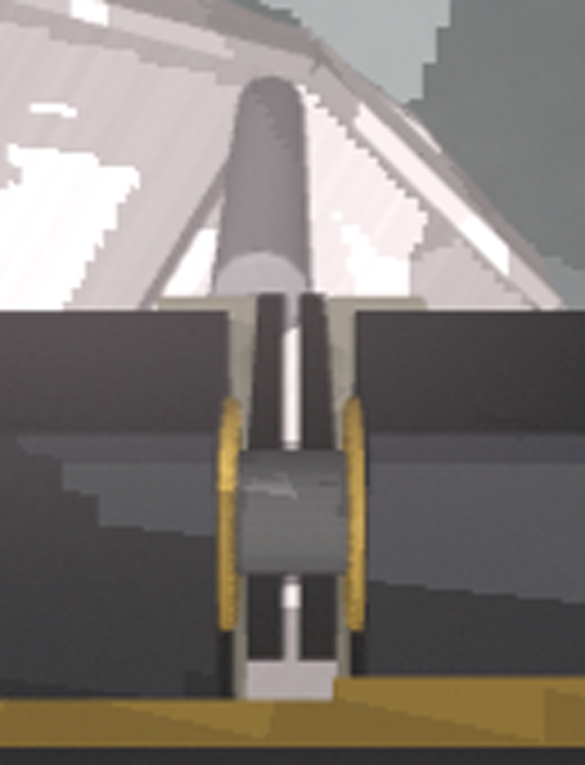

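```bash
python3 -m jog '[[0,0,0,3,0],[0,0,0,3,0],[0,-0.7,-0.2,3,0],[0,-0.7,-0.2,0,0],[0,-0.7,-0.2,0,0]]' 8; python3 -m jog '[[-1,0,0,0,0],[-1,0,0,0,0],[-1,0,0,0,0],[-1,0,0,0,0],[-1,0,0,0,0]]' 8
python3 - <<'E'
from rack import *
im=read_camera("wrist");save("w5c",im,(250,170,380,340),4.5);print(read_state()["grip_width"])
E
```

```text
clock: 11.35
position: [502.4, 138.6, 114.6]
tcp_rot: [-154.6, 89.7, -150.7]
ft_force: [-0.1, 0.0, 0.3]
grip_width: 0.483
clock: 11.98
position: [504.8, 139.8, 117.0]
tcp_rot: [23.8, 90.0, 27.7]
ft_force: [1.2, -0.1, -0.4]
grip_width: 0.021
0.008180341257982577
```

View pics/w5c.png

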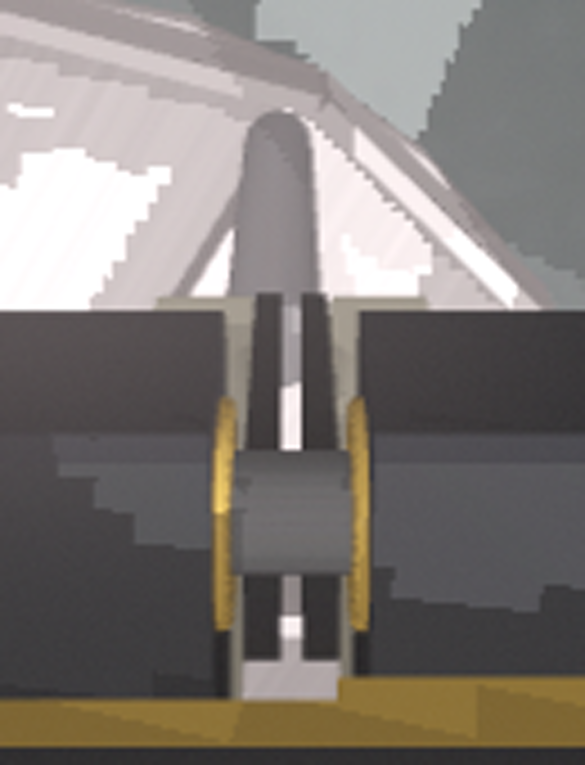

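```bash
python3 -m jog '[[0,0,0,0,0],[0,0,0,0,0],[0,0,0,0,0],[0,0,0,-1,0],[0,0,0,-1.7,0]]' 8; python3 -m jog '[[-1,0,0,0,0],[-1,0,0,0,0],[-1,0,0,0,0],[-1,0,0,0,0],[-1,0,0,0,0]]' 8
python3 - <<'E'
from rack import *
im=read_camera("wrist");save("w6c",im,(250,170,380,340),4.5);print(read_state()["grip_width"])
E
```

```text
clock: 12.65
position: [504.3, 139.6, 98.9]
tcp_rot: [-160.6, 90.0, -156.7]
ft_force: [0.5, -0.1, 0.3]
grip_width: 0.484
clock: 13.28
position: [505.1, 139.7, 100.1]
tcp_rot: [-3.2, 90.0, 0.7]
ft_force: [2.7, -1.3, -0.3]
grip_width: 0.158
0.15677564167446445
```

View pics/w6c.png

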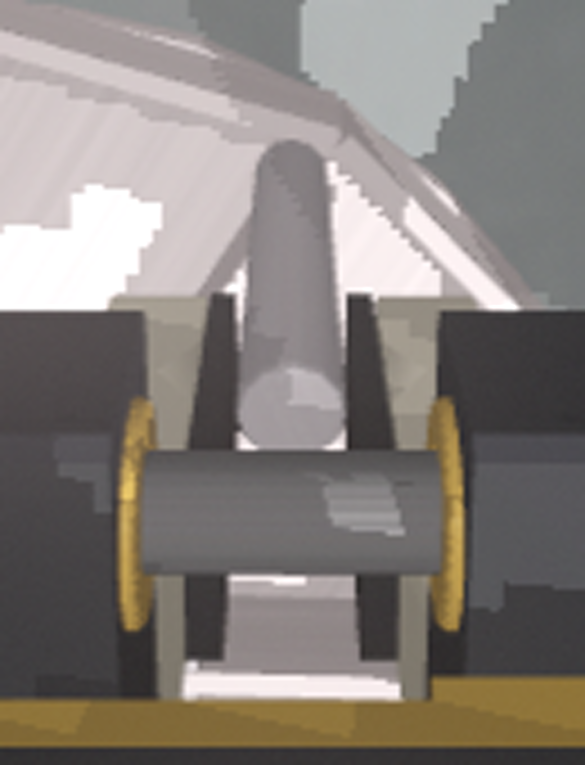

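```bash
python3 -m jog '[[-1,-0.4,-0.9,0,0],[-1,-0.7,-1.8,0,0],[-1,-1.1,-3.8,0,0],[-1,-1.15,-5.7,0,0],[-1,-0.85,-7.7,0,0]]' 10; python3 -m jog '[[-1,0.6,-1.9,0,0],[-1,1.6,-3.6,0,0],[-1,1.6,-3.6,0,0]]' 10
python3 - <<'E'
from rack import *
im=read_camera("wrist");save("w7",im);print(read_state()["grip_width"])
E
```

```text
clock: 13.95
position: [494.9, 61.9, 99.9]
tcp_rot: [174.0, 89.9, 177.9]
ft_force: [2.5, -0.4, -0.9]
grip_width: 0.15
clock: 14.32
position: [511.6, 25.1, 99.9]
tcp_rot: [-147.4, 89.9, -143.6]
ft_force: [-2.4, -2.2, 4.3]
grip_width: 0.15
0.14840579002226847
```

View pics/w7.png

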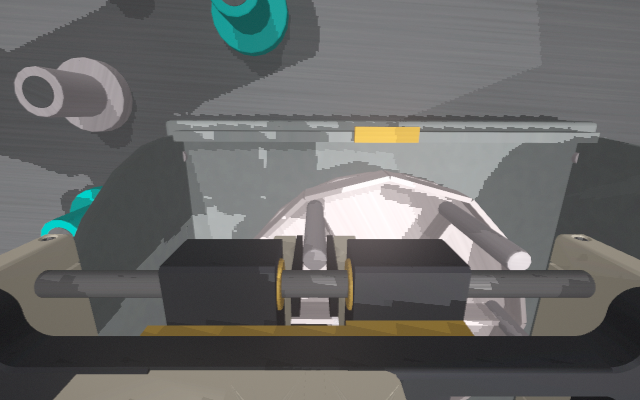

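```bash
python3 -m jog '[[-0.2,0,0,0,0],[-0.2,0,0,0,0],[0,0,0,2,0],[0,0,0,8,0],[0,0,0,14,0]]' 10; python3 -m jog '[[0.4,-1,-6,2,0],[0.4,-3,-12,2,0],[0.4,-5,-18,2,0],[0.4,-5,-20,2,0],[0.4,-5,-20,2,0]]' 30
python3 - <<'E'
from fit import *
for k,n in enumerate(("w","a","b")): pass
im=read_camera("wrist");C=cam("wrist");print(read_state()["position"]);np.save("pics/w8.npy",C[1])
a=read_camera("scene");b=read_camera("side");save("s8",a);save("d8",b);save("w8",im)
Ca,Cb=cam("scene"),cam("side")
for u in((228,200),(265,184),(270,267)): print(ray("",u,25,Ca))
p=proj("",[[433,-177,25]],C)[0];print(p)
pa,pb=[proj("",[[433,-177,25]],c)[0] for c in(Ca,Cb)]
print(fit([(C,im,p)],[28,35,42])); print(fit([(Ca,a,pa),(Cb,b,pb)],[28,35,42]))
E
```

```text
clock: 15.0
position: [511.6, 27.1, 241.1]
tcp_rot: [-167.3, 89.9, -163.4]
ft_force: [1.7, 0.5, 0.3]
grip_width: 0.497
clock: 15.62
position: [461.8, -174.2, 259.7]
tcp_rot: [97.7, 90.0, 101.5]
ft_force: [-0.2, 0.4, 0.0]
grip_width: 0.701
[ 461.99 -173.34  259.63]
[ 330.2  -145.14   25.  ]
[365.27 -38.72  25.  ]
[ 552.37 -182.1    25.  ]
[312.51 147.75]
{28: (np.float64(-0.7503), array([ 433.96, -175.91])), 35: (np.float64(-0.7503), array([ 433.96, -175.91])), 42: (np.float64(-0.7503), array([ 433.96, -175.91]))}
{28: (np.float64(-1.4722), array([ 431.68, -177.62])), 35: (np.float64(-1.5113), array([ 433.04, -177.32])), 42: (np.float64(-1.4749), array([ 434.46, -176.03]))}
```

View pics/w8.png

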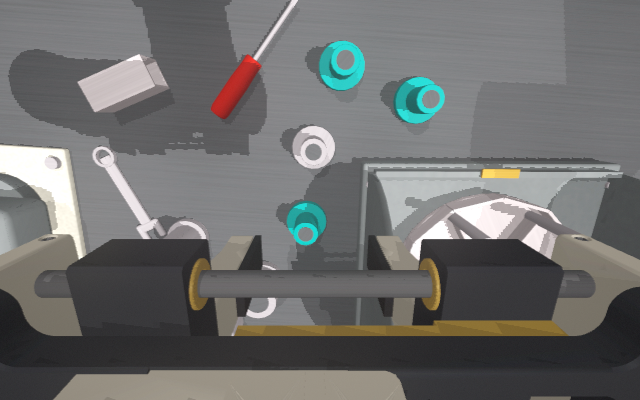

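View pics/d8.png

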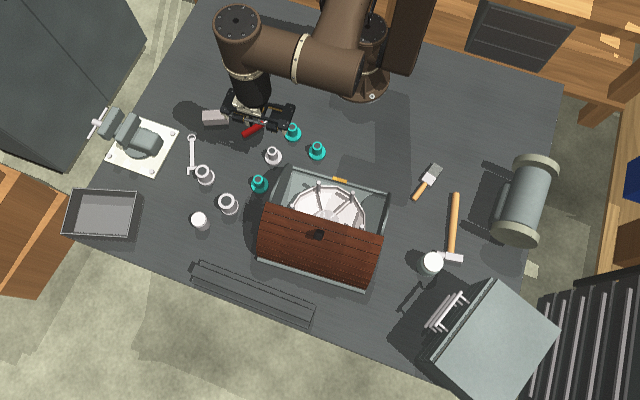

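```bash
python3 -m jog '[[0.4,-2,-0.4,-5,0],[0.4,-3,-0.4,-11,0],[0.4,-3,-0.4,-17,0],[0.4,-3,-0.4,-21,0],[0.4,-3,-0.4,-23,0]]' 30; python3 -m jog '[[-1,0,0,0,0],[-1,0,0,0,0],[-1,0,0,0,0],[-1,0,0,0,0],[-1,0,0,0,0]]' 30
```

```text
clock: 16.4
position: [431.1, -176.0, 27.6]
tcp_rot: [173.7, 89.8, 177.6]
ft_force: [0.6, -0.0, -0.3]
grip_width: 0.695
clock: 17.02
position: [433.3, -177.6, 30.9]
tcp_rot: [-16.8, 89.9, -12.9]
ft_force: [0.5, -3.2, 6.5]
grip_width: 0.361
```

```bash
python3 -m jog '[[-1,0,0,0,0],[-1,0,0,0,0],[-1,0,0,0,0]]' 30
python3 - <<'E'
from h import *
save("w9",read_camera("wrist"),(200,130,440,340),3)
save("w9s",read_camera("side"),(220,100,320,180),6)
E
```

```text
clock: 17.4
position: [433.3, -177.6, 30.8]
tcp_rot: [-19.0, 89.9, -15.1]
ft_force: [-0.1, -3.9, 7.1]
grip_width: 0.364
```

View pics/w9.png

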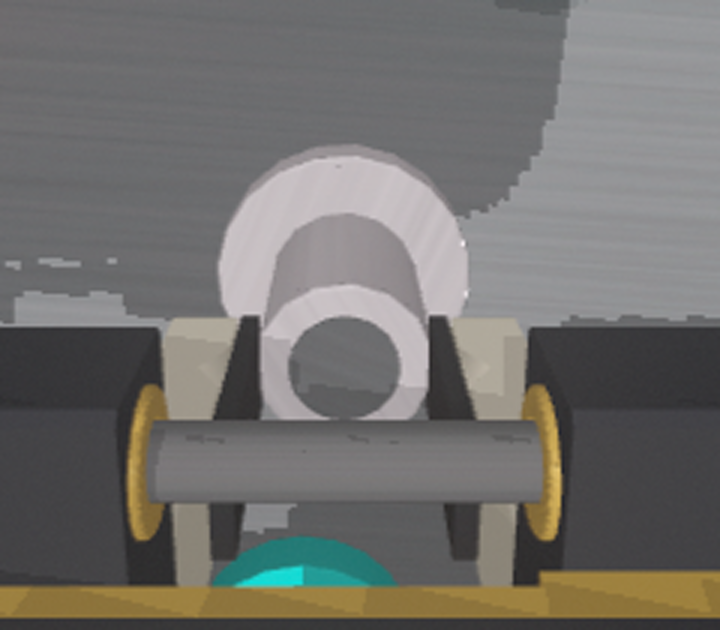

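View pics/w9s.png

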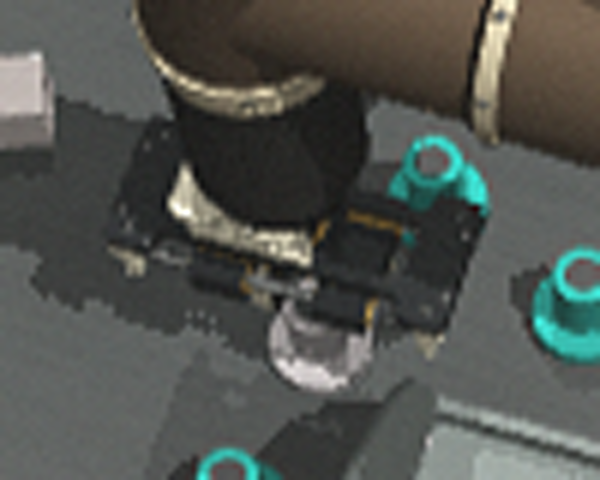

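```bash
python3 -m jog '[[0.4,0,0,0,0],[0.4,0,0,0,0],[0.4,0,0,0,0],[0.4,0,0,-1,0],[0.4,0,0,-1.5,0]]' 30;  python3 -m jog '[[-1,0,0,0,0],[-1,0,0,0,0],[-1,0,0,0,0],[-1,0,0,0,0],[-1,0,0,0,0]]' 30;python3 - <<'E'
from h import *
save("w10",read_camera("wrist"),(200,130,440,340),3)
print(read_state()["grip_width"],read_state()["ft_force"])
E
```

```text
clock: 18.12
position: [431.6, -177.1, 13.9]
tcp_rot: [168.9, 89.9, 172.8]
ft_force: [0.2, 0.3, -0.7]
grip_width: 0.697
clock: 18.75
position: [432.4, -177.4, 15.1]
tcp_rot: [-22.6, 90.0, -18.7]
ft_force: [0.0, -2.4, 0.2]
grip_width: 0.393
0.39443835415826173 [ 1.45 -2.42  1.46]
```

View pics/w10.png

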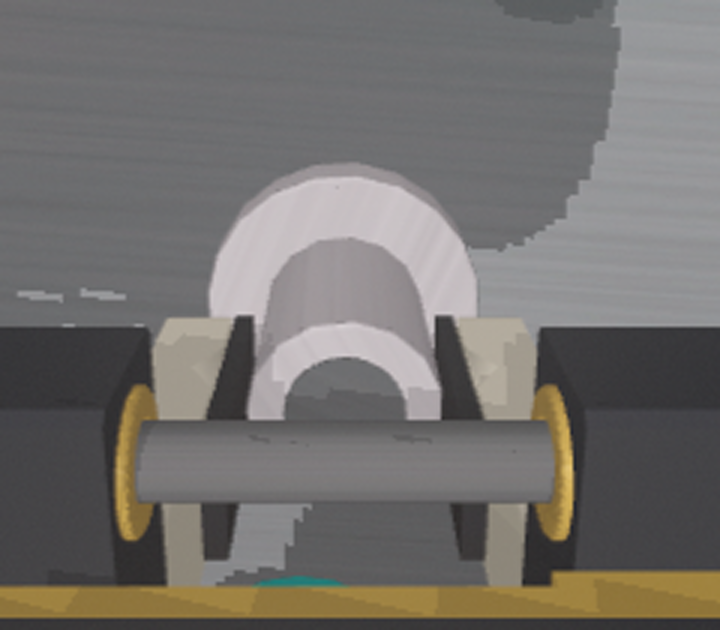

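```bash
python3 -m jog '[[-1,0,0,4,0],[-1,0,0,10,0],[-1,0,0,16,0],[-1,0,0,19,0],[-1,1,5,19,0]]' 40;  python3 -m jog '[[-1,2,5,0,0],[-1,4,10,0,0],[-1,6,15,0,0],[-1,8,19,0,0],[-1,8,21.1,0,0]]' 40; python3 -m jog '[[-1,0,0,0,0]]';python3 - <<'E'
from rack import *
im=read_camera("wrist");C=cam("wrist");print(read_state()["position"])
save("w11",overlay(im,C,turret()))
E
```

```text
clock: 19.42
position: [442.9, -128.1, 207.1]
tcp_rot: [2.7, 89.8, 6.3]
ft_force: [1.5, 0.5, -4.3]
grip_width: 0.384
clock: 20.05
position: [522.2, 85.9, 203.5]
tcp_rot: [-175.1, 89.9, -171.2]
ft_force: [0.3, -0.3, -3.8]
grip_width: 0.387
clock: 20.18
position: [521.2, 84.8, 203.9]
tcp_rot: [-174.9, 89.9, -170.9]
ft_force: [0.1, 0.0, -3.8]
grip_width: 0.389
[521.15  83.94 204.08]
```

View pics/w11.png

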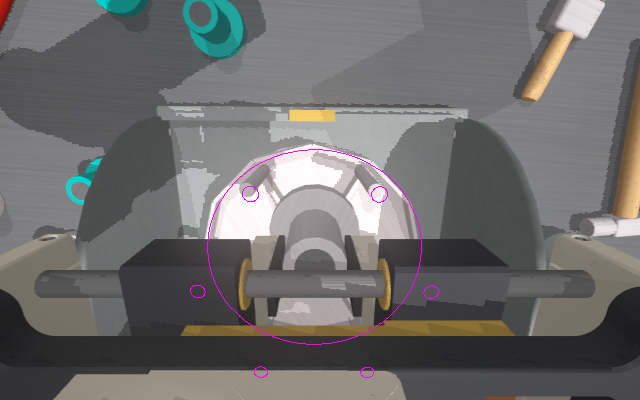

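```bash
python3 -m jog '[[-1,0,0,-5,0],[-1,0,0,-9,0],[-1,0,0,-12,0],[-1,0,0,-13.6,0],[-1,0,0,-14.2,0]]' 40;  python3 -m jog '[[-1,0,0,-0.2,0],[-1,0,0,-0.5,0]]'
```

```text
clock: 20.85
position: [521.1, 82.4, 62.0]
tcp_rot: [-158.7, 89.9, -154.9]
ft_force: [-0.1, -1.3, -3.1]
grip_width: 0.39
clock: 21.1
position: [522.7, 83.8, 58.6]
tcp_rot: [21.1, 89.9, 25.0]
ft_force: [0.5, -0.7, -3.6]
grip_width: 0.386
```

```bash
python3 -m jog '[[-1,0,0,-0.15,0],[-1,0,0,-0.15,0],[-0.1,0,0,-0.15,0],[0.05,0,0,-0.15,0],[0.05,0,0,-0.15,0]]';  python3 -m jog '[[0.05,0,0,0,0],[0.05,0,0,3,0],[0.05,0,0,9,0],[0.05,0,0,15,0]]'
python3 - <<'E'
from rack import *
im=read_camera("wrist");C=cam("wrist");print(read_state()["position"],read_state()["ft_force"])
save("w12",overlay(im,C,turret()))
E
```

```text
clock: 21.72
position: [522.3, 83.9, 56.4]
tcp_rot: [17.8, 90.0, 21.7]
ft_force: [-0.3, -0.3, -0.7]
grip_width: 0.52
clock: 22.22
position: [521.8, 83.5, 207.9]
tcp_rot: [-146.8, 89.9, -142.9]
ft_force: [2.1, 1.5, -0.3]
grip_width: 0.531
[525.95  84.36 216.97] [ 4.41  0.87 10.69]
```

View pics/w12.png

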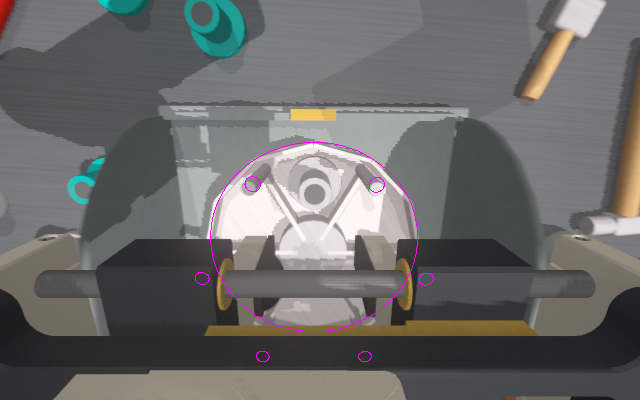

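```bash
python3 -m jog '[[-0.3,-1.7,5.6,0,0],[-0.3,-1.7,5.6,0,0]]'
```

```text
clock: 22.52
position: [504.6, 142.2, 206.8]
tcp_rot: [49.9, 89.9, 53.9]
ft_force: [0.9, -0.6, -0.7]
grip_width: 0.38
```

```bash
python3 -m jog '[[-0.3,0,0,-4,0],[-0.3,0,0,-8,0],[-0.3,0,0,-10.7,0],[-0.3,0,0,-10.7,0],[-1,0,0,-10.7,0]]' 8; python3 -m jog '[[-1,0,0,0,0],[-1,0,0,0,0]]' 8
```

```text
clock: 23.15
position: [505.9, 139.9, 100.3]
tcp_rot: [6.6, 89.9, 10.5]
ft_force: [-0.8, 0.3, 0.9]
grip_width: 0.287
clock: 23.4
position: [506.3, 140.1, 100.7]
tcp_rot: [17.1, 89.8, 21.0]
ft_force: [2.2, -1.3, 3.0]
grip_width: 0.154
```

```bash
python3 -m jog '[[-1,-0.4,-0.9,0,0],[-1,-0.7,-1.8,0,0],[-1,-1.1,-3.8,0,0],[-1,-1.15,-5.7,0,0],[-1,-0.85,-7.7,0,0]]' 10; python3 -m jog '[[-1,0.6,-1.9,0,0],[-1,1.6,-3.6,0,0],[-1,1.6,-3.6,0,0],[-0.3,1.6,-3.6,0,0],[-0.3,1.6,-3.6,0,0]]' 10;python3 -m jog '[[-0.3,0,0,2.5,0],[-0.3,0,0,5,0],[-0.3,-0.7,4,5,0],[-0.3,-0.7,10,5,0],[-0.3,-0.7,11.3,5,0]]' 10
```

```text
clock: 24.02
position: [496.3, 62.5, 100.1]
tcp_rot: [45.6, 89.9, 49.6]
ft_force: [3.7, -1.7, 1.5]
grip_width: 0.155
clock: 24.65
position: [512.3, 26.9, 99.3]
tcp_rot: [114.5, 90.0, 118.4]
ft_force: [0.1, -0.2, -0.3]
grip_width: 0.31
clock: 25.28
position: [505.5, 142.7, 149.4]
tcp_rot: [54.4, 90.0, 58.5]
ft_force: [-0.6, 0.1, -0.9]
grip_width: 0.35
```

Run:
```python
from rack import *
print(read_state()["position"]);save("w13",read_camera("wrist"))
```

```text
[505.46 142.66 149.37]
```

View pics/w13.png

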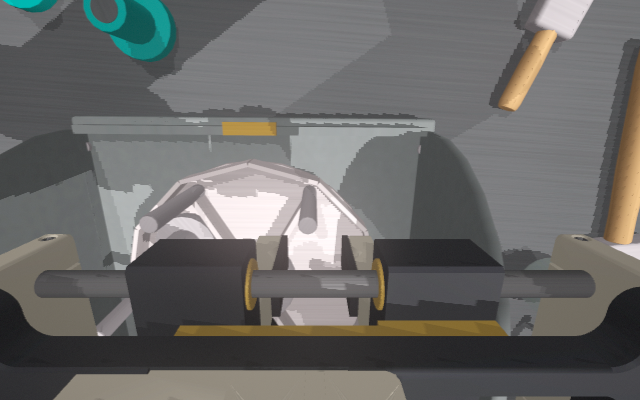

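```bash
python3 -m jog '[[-0.3,0,-0.1,-3,0],[-0.3,0,-0.1,-5,0],[-0.3,0,-0.1,-5,0],[-1,0,-0.1,-5,0],[-1,0,-0.1,-5,0]]' 8; python3 -m jog '[[-1,0,0,0,0],[-1,0,0,0,0]]' 8;  python3 -m jog '[[-1,-0.4,-0.9,0,0],[-1,-0.7,-1.8,0,0],[-1,-1.1,-3.8,0,0],[-1,-1.15,-5.7,0,0],[-1,-0.85,-7.7,0,0]]' 10; python3 -m jog '[[-1,0.6,-1.9,0,0],[-1,1.6,-3.6,0,0],[-1,1.6,-3.6,0,0],[-0.3,1.6,-3.6,0,0],[-0.3,1.6,-3.6,0,0]]' 10;python3 -m jog '[[-0.3,0,0,2.5,0],[-0.3,0,0,8,0],[0.6,0,0,14,0],[0.6,0,-3,18,0],[0.6,0,-8,18,0]]' 10
python3 - <<'E'
from rack import *
print(read_state()["position"]);save("w14",read_camera("wrist"))
E
```

```text
clock: 25.95
position: [506.3, 138.8, 100.3]
tcp_rot: [21.3, 89.9, 25.2]
ft_force: [3.1, -6.0, 0.1]
grip_width: 0.18
clock: 26.2
position: [506.5, 139.0, 100.3]
tcp_rot: [13.4, 89.9, 17.3]
ft_force: [0.9, -2.1, 4.5]
grip_width: 0.154
clock: 26.82
position: [496.9, 61.7, 99.8]
tcp_rot: [55.8, 90.0, 59.7]
ft_force: [0.4, -1.1, 1.6]
grip_width: 0.153
clock: 27.45
position: [512.8, 26.0, 99.1]
tcp_rot: [155.8, 90.0, 159.6]
ft_force: [-0.3, 0.3, 0.4]
grip_width: 0.309
clock: 28.08
position: [514.9, -53.6, 283.1]
tcp_rot: [7.0, 89.6, 11.1]
ft_force: [0.3, 0.0, -1.0]
grip_width: 0.626
[514.93 -53.61 283.07]
```

View pics/w14.png

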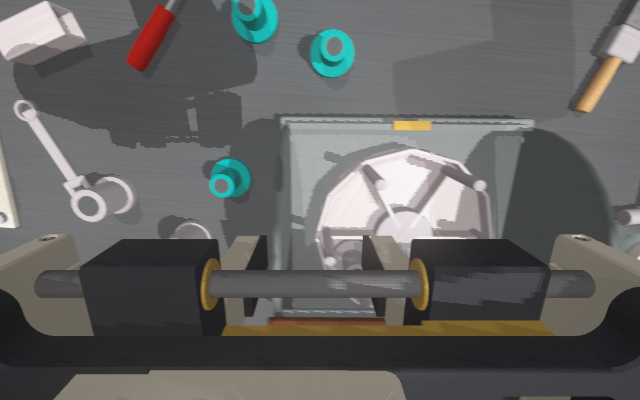

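```bash
python3 -m jog '[[0.6,2,-6,0,0.18],[0.6,4,-12,0,0.36],[0.6,6,-18,0,0.54],[0.6,8,-24,0,0.72],[0.6,8,-28,0,0.9]]' 10; python3 -m jog '[[0.6,0,-3,0,0.18],[0.6,0,-4,0,0.36],[0.6,0,-4,0,0.54],[0.6,0,-4,0,0.67],[0.6,0,-4,0,0.67]]'
python3 - <<'E'
from fit import *
im=read_camera("wrist");C=cam("wrist");print(read_state()["position"],read_state()["joint_pos"])
a=read_camera("scene");b=read_camera("side");save("s15",a,(180,250,330,390),4);save("d15",b,(170,120,290,240),5);save("w15",im)
Ca,Cb=cam("scene"),cam("side")
for P in([589,-368,25],[657,-246.5,25]):
  pa,pb=[proj("",[P],c)[0] for c in(Ca,Cb)]; print(proj("",[P],C))
  print(fit([(Ca,a,pa),(Cb,b,pb)],[42,49,56]))
E
```

```text
clock: 28.75
position: [593.8, -334.3, 278.2]
tcp_rot: [93.2, 89.9, 147.5]
ft_force: [0.6, 0.0, 0.2]
grip_width: 0.799
clock: 29.38
position: [593.1, -372.7, 278.7]
tcp_rot: [54.4, 89.9, 146.6]
ft_force: [0.2, 0.7, -0.2]
grip_width: 0.799
[ 593.13 -372.72  278.82] [-16.26  21.08  11.93  -0.01 -80.9   18.4 ]
[[316.62 168.47]]
{42: (np.float64(-1.2315), array([ 586.9 , -370.78])), 49: (np.float64(-1.3062), array([ 588.97, -368.62])), 56: (np.float64(-1.2305), array([ 590.52, -365.96]))}
[[271.48 241.37]]
{42: (np.float64(-1.1259), array([ 653.31, -250.08])), 49: (np.float64(-1.271), array([ 655.63, -248.74])), 56: (np.float64(-1.3655), array([ 657.26, -246.6 ]))}
```

View pics/w15.png

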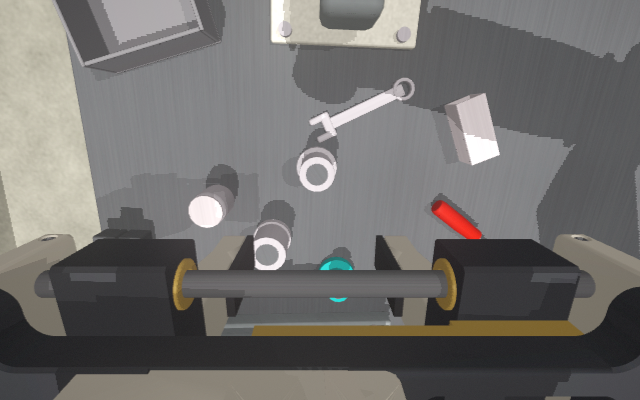

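View pics/d15.png

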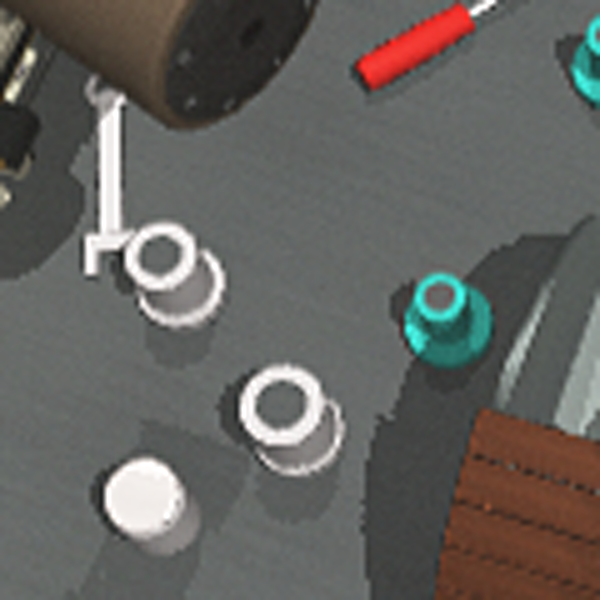

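View pics/s15.png

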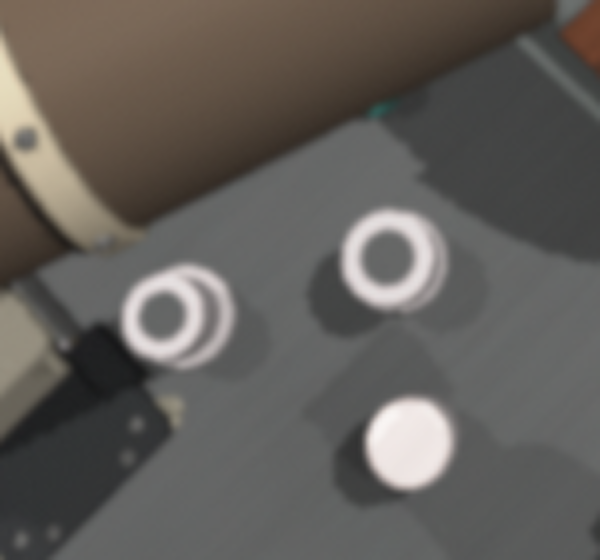

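```bash
python3 -m jog '[[0.6,-0.4,0.4,-6,0],[0.6,-0.4,0.4,-12,0],[0.6,-0.4,0.4,-18,0],[0.6,-0.4,0.4,-23,0],[0.6,-0.4,0.4,-26.3,0]]' 45; python3 -m jog '[[-1,0,0,0,0],[-1,0,0,0,0],[-1,0,0,0,0],[-1,0,0,0,0],[-1,0,0,0,0]]' 45
python3 - <<'E'
from fit import *
im=read_camera("wrist");save("w16",im,(180,100,440,330),3)
E
```

```text
clock: 30.15
position: [587.9, -368.5, 13.5]
tcp_rot: [66.1, 89.8, 158.3]
ft_force: [-0.8, 0.2, 0.0]
grip_width: 0.797
clock: 30.78
position: [590.0, -369.7, 18.6]
tcp_rot: [-117.5, 89.8, -25.3]
ft_force: [-2.3, 0.8, 7.0]
grip_width: 0.547
```

View pics/w16.png

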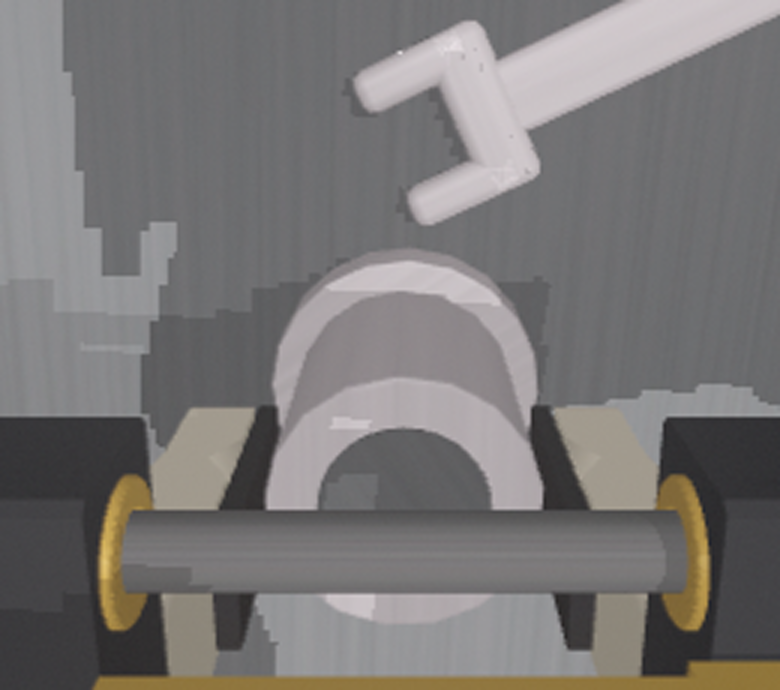

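```bash
python3 -m jog '[[-1,0,0,4,0],[-1,0,0,10,0],[-1,0,0,16,0],[-1,0,0,22,0],[-1,-1,3,23,0]]' 55;  python3 -m jog '[[-1,-2,5,0,0],[-1,-4,11,0,0],[-1,-5.7,17,0,0],[-1,-5.7,23,0,0],[-1,-5.7,29,0,0]]' 55; python3 -m jog '[[-1,0,6,0,0],[-1,0,11,0,0],[-1,0,13.2,0,0],[-1,0,13.2,0,0],[-1,0,13.2,0,0]]';python3 - <<'E'
from rack import *
im=read_camera("wrist");C=cam("wrist");s=read_state();print(s["position"],s["grip_width"],s["joint_pos"])
save("w17",overlay(im,C,turret()))
save("d17",read_camera("side"),(220,60,420,300),2.5)
E
```

```text
clock: 31.45
position: [581.0, -340.8, 251.4]
tcp_rot: [-113.0, 89.5, -20.8]
ft_force: [0.4, 1.2, -6.7]
grip_width: 0.549
clock: 32.08
position: [520.9, -47.1, 246.4]
tcp_rot: [-16.4, 89.9, 75.9]
ft_force: [1.3, -0.1, -6.9]
grip_width: 0.549
clock: 32.7
position: [521.5, 82.6, 246.0]
tcp_rot: [83.6, 89.9, 175.9]
ft_force: [-0.2, -1.5, -6.1]
grip_width: 0.548
[521.69  82.24 246.18] 0.549537199989227 [ 30.24   4.94 -13.21  -0.02 -71.88 -27.98]
```

View pics/w17.png

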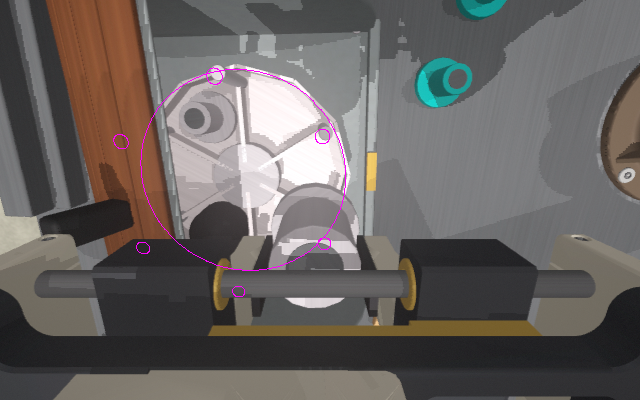

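View pics/d17.png

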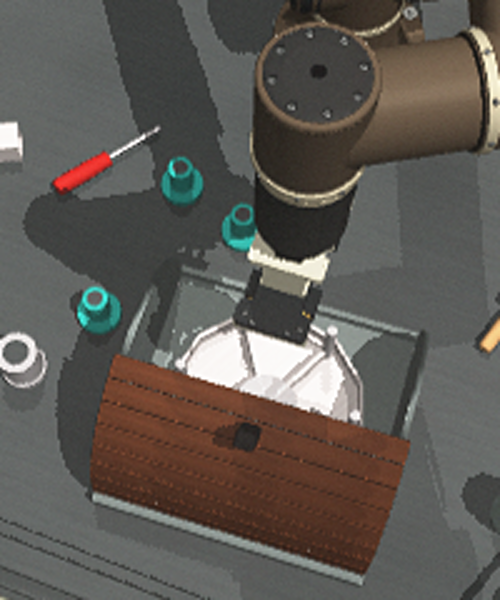

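```bash
python3 -m jog '[[-1,0,0.1,-5,0],[-1,0,0.1,-9,0],[-1,0,0.1,-13,0],[-1,0,0.1,-16,0],[-1,0,0.1,-17,0]]';  python3 -m jog '[[-1,0,0,-0.4,0],[-1,0,0,-0.8,0],[-1,0,0,-1.2,0],[-1,0,0,-1.2,0]]'
```

```text
clock: 33.42
position: [521.1, 82.4, 74.7]
tcp_rot: [114.7, 89.8, -153.1]
ft_force: [-0.5, -0.2, -6.2]
grip_width: 0.548
clock: 33.92
position: [522.2, 83.9, 64.6]
tcp_rot: [-55.9, 90.0, 36.4]
ft_force: [-0.3, -0.5, -5.6]
grip_width: 0.547
```

```bash
python3 -m jog '[[-1,0,-0.1,-0.2,0],[-1,0,-0.1,-0.35,0],[-1,0,-0.1,-0.35,0]]'
```

```text
clock: 34.3
position: [522.1, 82.8, 60.8]
tcp_rot: [126.1, 90.0, -141.6]
ft_force: [0.2, 0.2, -6.0]
grip_width: 0.55
```

```bash
python3 -m jog '[[-1,0,0,-0.15,0],[-1,0,0,-0.15,0]]';python3 -m jog '[[-1,0,0,-0.15,0],[-1,0,0,-0.15,0]]'
```

```text
clock: 34.55
position: [522.2, 82.8, 60.6]
tcp_rot: [-104.5, 90.0, -12.1]
ft_force: [-6.3, -1.0, 6.8]
grip_width: 0.548
clock: 34.8
position: [522.2, 82.7, 60.5]
tcp_rot: [-109.9, 89.9, -17.5]
ft_force: [-11.8, -0.9, 21.8]
grip_width: 0.545
```

Contact. Release, opening narrowly, and rise.

```bash
python3 -m jog '[[-1,0,0,0.2,0],[0.25,0,0,0.2,0],[0.25,0,0,0.2,0],[0.25,0,0,0.2,0],[0.25,0,0,0.2,0]]';  python3 -m jog '[[0.25,0,0,3,0],[0.25,0,0,8,0],[0.25,0,0,14,0],[0.25,0,0,19,0],[0.25,0,0,19,0]]'
python3 - <<'E'
from rack import *
im=read_camera("wrist");C=cam("wrist");print(read_state()["position"],read_state()["ft_force"])
save("w18",overlay(im,C,turret()))
E
```

```text
clock: 35.42
position: [522.3, 82.9, 59.8]
tcp_rot: [-100.8, 90.0, -8.5]
ft_force: [-0.7, -0.5, 0.4]
grip_width: 0.624
clock: 36.05
position: [524.4, 83.6, 254.4]
tcp_rot: [-70.8, 89.5, 21.5]
ft_force: [-0.1, 0.1, -1.0]
grip_width: 0.624
[523.02  83.28 251.75] [-0.45  0.24 -1.38]
```

View pics/w18.png

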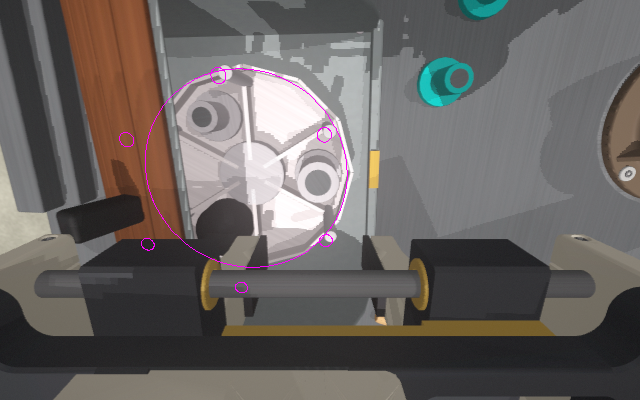

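```bash
python3 -m jog '[[-1,-1,5,0,0],[-1,-2,8.5,-3,0],[-1,-2,8.5,-9,0],[-1,-2,8.5,-13,0],[-1,-2,8.5,-15.4,0]]' 10;  python3 -m jog '[[-1,0,-1.5,0,0],[-1,0,-3,0,0],[-1,0,-4.5,0,0],[-1,0,-6,0,0],[-1,0,-7.5,0,0]]'; python3 -m jog '[[-1,0,-1.3,0,0],[-1,0,-2.6,0,0],[-1,0,-3.8,0,0],[-1,0,-4.6,0,0],[-1,0,-4.9,0,0]]';python3 -m jog '[[-1,0,0,0,0],[-1,0,0.5,0,0],[-1,0,1,0,0],[-1,0,1,6,0],[-1,0,1,12,0]]'
python3 - <<'E'
from rack import *
im=read_camera("wrist");C=cam("wrist");print(read_state()["position"],read_state()["ft_force"])
save("w19",overlay(im,C,turret()))
E
```

```text
clock: 36.72
position: [500.1, 166.7, 92.2]
tcp_rot: [121.8, 89.7, -146.0]
ft_force: [-0.2, -0.5, 0.8]
grip_width: 0.118
clock: 37.35
position: [501.7, 91.8, 96.4]
tcp_rot: [-21.6, 90.0, 70.7]
ft_force: [0.5, 0.2, 0.6]
grip_width: 0.001
clock: 37.98
position: [502.2, 43.5, 95.9]
tcp_rot: [-42.8, 90.0, 49.5]
ft_force: [-0.3, -0.1, 0.4]
grip_width: 0.007
clock: 38.6
position: [501.7, 54.2, 217.0]
tcp_rot: [122.5, 89.9, -145.1]
ft_force: [1.9, 1.0, -0.1]
grip_width: 0.005
[505.92  54.78 226.16] [ 4.89  1.12 10.22]
```

View pics/w19.png

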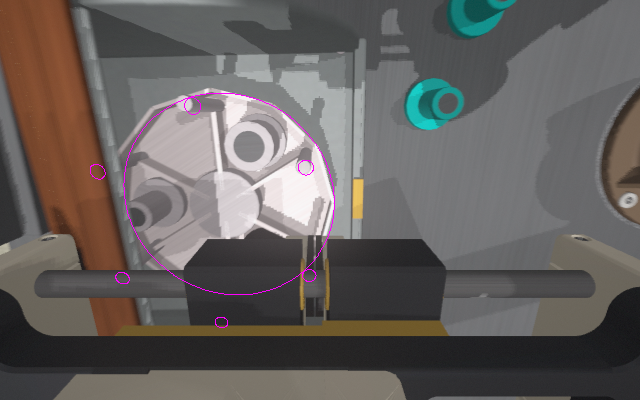

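```bash
python3 -m jog '[[0.75,2,-5,5,0],[0.75,5,-11,5,0],[0.75,8,-17,5,0],[0.75,11,-23,5,0],[0.75,14,-29,5,0]]'; python3 -m jog '[[0.75,0.6,-1,0,0],[0.75,0.6,-1,0,0],[0.75,0.6,-1,0,0]]'
python3 - <<'E'
from fit import *
im=read_camera("wrist");C=cam("wrist");print(read_state()["position"],read_state()["joint_pos"])
a=read_camera("scene");b=read_camera("side");save("w20",im)
Ca,Cb=cam("scene"),cam("side")
P=[657,-246.5,25]
pa,pb=[proj("",[P],c)[0] for c in(Ca,Cb)]; print(proj("",[P],C))
print(fit([(Ca,a,pa),(Cb,b,pb)],[49,56]))
print(tri([(Ca,(281.5,361)),(Cb,(198.5,220.5))]))
E
```

```text
clock: 39.28
position: [631.2, -213.6, 265.8]
tcp_rot: [-87.7, 90.0, 4.6]
ft_force: [1.2, 0.9, 1.2]
grip_width: 0.513
clock: 39.65
position: [636.0, -221.0, 266.1]
tcp_rot: [-60.6, 90.0, 31.8]
ft_force: [-0.4, -0.0, 0.5]
grip_width: 0.839
[ 636.06 -220.83  266.43] [ -2.6   18.55   6.71  -0.01 -78.11   4.98]
[[300.33 148.39]]
{49: (np.float64(-0.6322), array([ 637.22, -270.59])), 56: (np.float64(-0.6701), array([ 638.48, -268.72]))}
[ 747.32 -311.04   42.28]
```

View pics/w20.png

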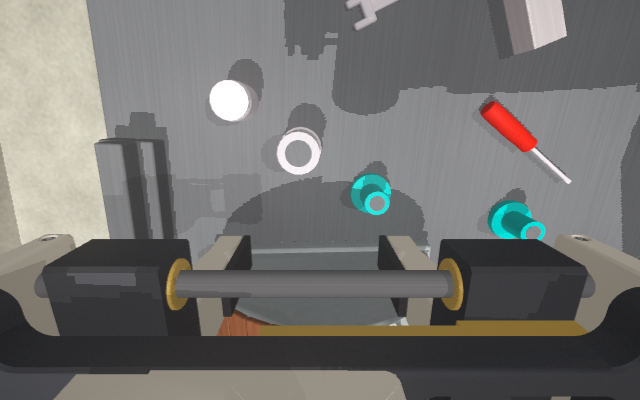

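```bash
python3 -m jog '[[0.75,2,-2.6,-6,0],[0.75,2,-2.6,-12,0],[0.75,2,-2.6,-18,0],[0.75,2,-2.6,-22,0],[0.75,2,-2.6,-25,0]]' 45; python3 -m jog '[[-1,0,0,0,0],[-1,0,0,0,0],[-1,0,0,0,0],[-1,0,0,0,0],[-1,0,0,0,0]]' 45
python3 - <<'E'
from fit import *
im=read_camera("wrist");save("w21",im,(180,100,440,330),3)
E
```

```text
clock: 40.42
position: [655.5, -247.2, 14.2]
tcp_rot: [76.4, 89.9, 168.8]
ft_force: [-0.8, -0.3, 0.3]
grip_width: 0.875
clock: 41.05
position: [658.3, -248.3, 18.3]
tcp_rot: [-101.7, 89.7, -9.4]
ft_force: [2.2, 2.1, 6.5]
grip_width: 0.629
```

View pics/w21.png

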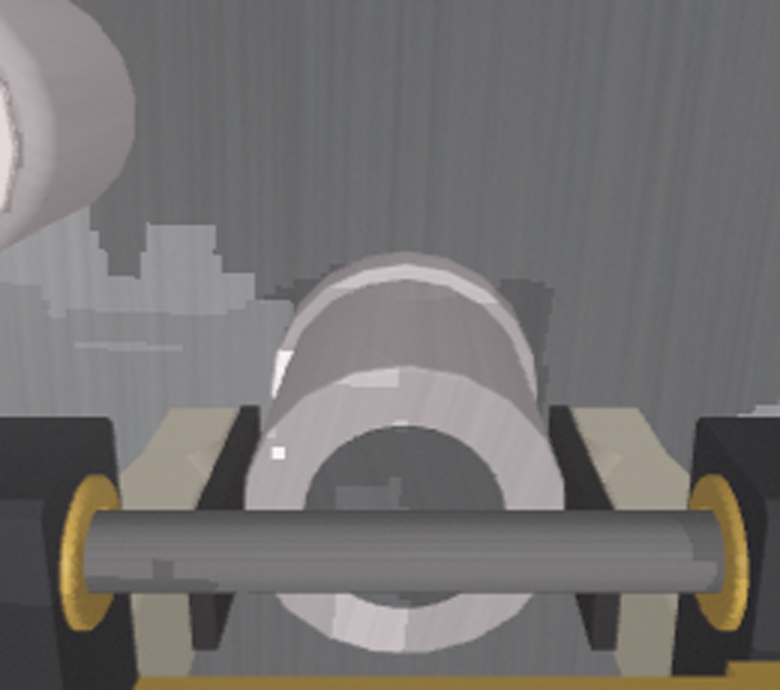

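```bash
python3 -m jog '[[-1,0,0,4,0],[-1,0,0,10,0],[-1,0,0,16,0],[-1,0,0,22,0],[-1,-2,0,23,0]]' 60;  python3 -m jog '[[-1,-5,2,0,0],[-1,-9,5,0,0],[-1,-11.6,10,0,0],[-1,-11.6,16,0,0],[-1,-11.6,22,0,0]]' 60; python3 -m jog '[[-1,0,6,0,0],[-1,0,10,0,0],[-1,0,11,0,0],[-1,0,11,0,0],[-1,0,11,0,0]]'
```

```text
clock: 41.72
position: [637.8, -248.7, 250.1]
tcp_rot: [-102.9, 89.6, -10.6]
ft_force: [0.4, 0.1, -6.8]
grip_width: 0.629
clock: 42.35
position: [517.3, -27.2, 244.1]
tcp_rot: [78.2, 89.8, 170.4]
ft_force: [1.6, 0.3, -6.7]
grip_width: 0.626
clock: 42.98
position: [519.3, 80.6, 245.1]
tcp_rot: [108.4, 89.9, -159.4]
ft_force: [-0.6, 0.2, -7.3]
grip_width: 0.628
```

```bash
python3 -m jog '[[-1,0.3,0.2,-5,0],[-1,0.3,0.2,-9,0],[-1,0.3,0.2,-13,0],[-1,0.3,0.2,-16,0],[-1,0.3,0.2,-17,0]]';  python3 -m jog '[[-1,0,0,-0.5,0],[-1,0,0,-1.0,0],[-1,0,0,-1.1,0],[-1,0,0,-1.1,0]]'
```

```text
clock: 43.6
position: [521.9, 81.9, 74.0]
tcp_rot: [115.4, 89.8, -152.4]
ft_force: [-0.1, -0.4, -6.2]
grip_width: 0.627
clock: 44.1
position: [523.5, 83.9, 65.4]
tcp_rot: [-67.9, 89.9, 24.4]
ft_force: [0.6, -0.7, -5.8]
grip_width: 0.629
```

```bash
python3 -m jog '[[-1,-0.1,-0.1,-0.2,0],[-1,-0.1,-0.1,-0.4,0],[-1,-0.1,-0.1,-0.4,0]]';  python3 -m jog '[[-1,0,0,-0.15,0],[-1,0,0,-0.15,0]]'
```

```text
clock: 44.48
position: [522.0, 82.6, 60.7]
tcp_rot: [116.2, 90.0, -151.5]
ft_force: [0.0, -0.4, -6.1]
grip_width: 0.628
clock: 44.72
position: [522.4, 82.8, 60.2]
tcp_rot: [-99.2, 90.0, -6.9]
ft_force: [-4.0, -0.2, 4.6]
grip_width: 0.628
```

```bash
python3 -m jog '[[-1,0,0,0,0],[0.42,0,0,0,0],[0.42,0,0,0,0],[0.42,0,0,0,0],[0.42,0,0,0,0]]';  python3 -m jog '[[0.42,0,0,3,0],[0.42,0,0,8,0],[0.42,0,0,14,0],[0.42,0,0,19,0],[0.42,0,0,19,0]]'
python3 - <<'E'
from rack import *
im=read_camera("wrist");C=cam("wrist");print(read_state()["position"],read_state()["ft_force"])
save("w22",overlay(im,C,turret()))
E
```

```text
clock: 45.35
position: [522.3, 82.7, 59.3]
tcp_rot: [-85.7, 90.0, 6.6]
ft_force: [0.0, -1.2, -0.0]
grip_width: 0.709
clock: 45.98
position: [524.5, 83.4, 253.9]
tcp_rot: [-70.5, 89.5, 21.8]
ft_force: [0.1, 0.4, -0.5]
grip_width: 0.709
[523.02  83.14 251.12] [-0.35  0.75 -0.54]
```

View pics/w22.png

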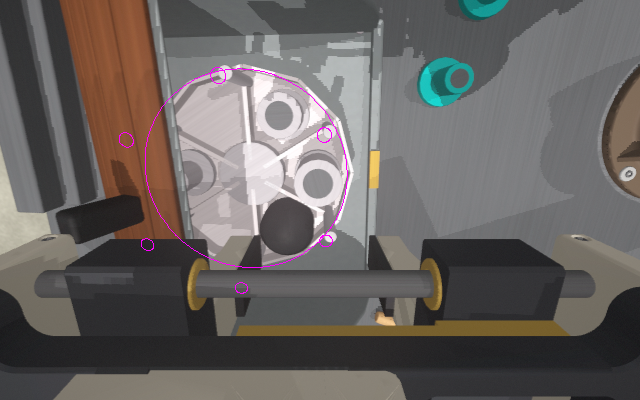

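```bash
python3 -m jog '[[-1,-1,5,0,0],[-1,-2,8.5,-3,0],[-1,-2,8.5,-9,0],[-1,-2,8.5,-13,0],[-1,-2,8.5,-15.2,0]]' 10;  python3 -m jog '[[-1,0,-1.5,0,0],[-1,0,-3,0,0],[-1,0,-4.5,0,0],[-1,0,-6,0,0],[-1,0,-7.5,0,0]]'; python3 -m jog '[[-1,0,-1.3,0,0],[-1,0,-2.6,0,0],[-1,0,-3.8,0,0],[-1,0,-4.6,0,0],[-1,0,-4.9,0,0]]';python3 -m jog '[[-1,0,0,0,0],[-1,0,0.5,0,0],[-1,0,1,0,0],[-1,0,1,6,0],[-1,0,1,12,0]]'
python3 - <<'E'
from rack import *
im=read_camera("wrist");C=cam("wrist");print(read_state()["position"],read_state()["ft_force"])
save("w23",overlay(im,C,turret()))
E
```

```text
clock: 46.65
position: [500.0, 166.4, 93.5]
tcp_rot: [121.0, 89.7, -146.7]
ft_force: [0.2, 0.3, 2.0]
grip_width: 0.201
clock: 47.28
position: [501.7, 91.7, 97.7]
tcp_rot: [9.4, 90.0, 101.7]
ft_force: [0.8, -0.3, 0.1]
grip_width: 0.003
clock: 47.9
position: [502.3, 43.6, 97.3]
tcp_rot: [-14.9, 90.0, 77.4]
ft_force: [0.4, -0.5, -0.7]
grip_width: 0.005
clock: 48.52
position: [501.8, 54.0, 218.5]
tcp_rot: [122.3, 89.9, -145.4]
ft_force: [2.4, -0.0, 1.0]
grip_width: 0.007
[506.    54.56 227.64] [ 4.65  1.27 11.52]
```

View pics/w23.png

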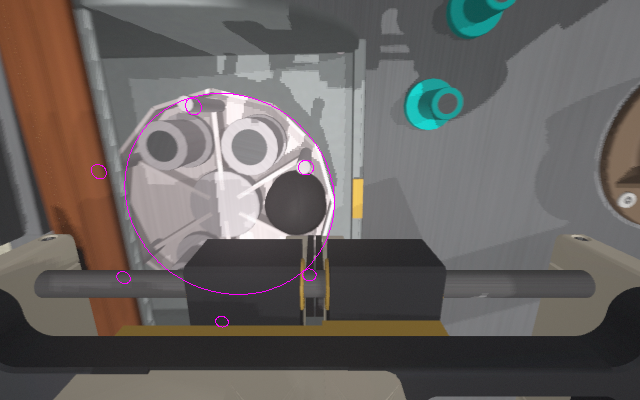

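```bash
python3 -m jog '[[-0.4,-1,0,4,-0.18],[-0.4,-1,0,8,-0.36],[0,-1,0,9,-0.54],[0,-1,0,9,-0.72],[0,-1,0,9,-0.9]]' 40; python3 -m jog '[[0,0,0,0,-0.18],[0,0,0,0,-0.36],[0,0,0,0,-0.54],[0,0,0,0,-0.64],[0,0,0,0,-0.64]]'
python3 - <<'E'
from rack import *
im=read_camera("wrist");C=cam("wrist");print(read_state()["position"],read_state()["tcp_rot"])
save("w24",overlay(im,C,turret()))
a=read_camera("scene");b=read_camera("side")
save("sc24",a,(260,100,460,310),2.8);save("sd24",b,(240,130,420,310),3.2)
for t in range(0,98,8):
    th=np.radians(115.4-t); print(t,np.round([606.8-205*np.cos(th)-695,0.065*(606.8-205*np.cos(th)-695),45+205*np.sin(th)-35-195],0))
E
```

```text
clock: 49.2
position: [492.2, 54.2, 307.5]
tcp_rot: [-2.0, 90.0, 38.4]
ft_force: [-0.0, -0.4, -0.7]
grip_width: 0.475
clock: 49.82
position: [492.2, 54.1, 307.2]
tcp_rot: [147.3, 90.0, 151.4]
ft_force: [0.2, -0.1, 0.3]
grip_width: 0.502
[492.16  54.06 307.27] [-172.75   90.   -168.54]
0 [-0. -0.  0.]
8 [-27.  -2.  11.]
16 [-55.  -4.  17.]
24 [-83.  -5.  20.]
32 [-112.   -7.   19.]
40 [-140.   -9.   13.]
48 [-167.  -11.    4.]
56 [-193.  -13.   -9.]
64 [-216.  -14.  -25.]
72 [-237.  -15.  -44.]
80 [-255.  -17.  -66.]
88 [-270.  -18.  -91.]
96 [-282.  -18. -117.]
```

View pics/w24.png

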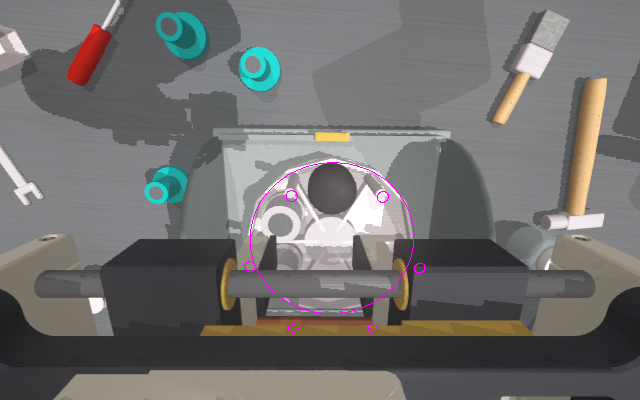

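View pics/sd24.png

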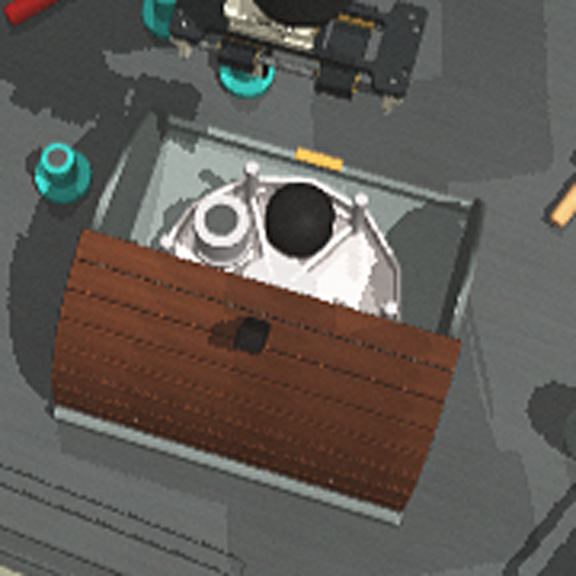

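```bash
python3 -m jog '[[0,6,1.5,1,0],[0,12,3,1,0],[0,18,3.8,1,0],[0,20.2,3.8,1,0],[0,20.2,3.8,1,0]]' 40; python3 -m jog '[[0,0,0,-4,0],[0,0,0,-8,0],[0,0,0,-12,0],[0,0,0,-12,0]]' 40; python3 -m jog '[[-1,0,0,0,0],[-1,0,0,0,0],[-1,0,0,0,0],[-1,0,0,0,0]]' 40
```

```text
clock: 50.6
position: [695.3, 91.7, 314.8]
tcp_rot: [-162.1, 89.8, -158.0]
ft_force: [-0.3, -0.5, -0.7]
grip_width: 0.501
clock: 51.1
position: [691.6, 91.3, 194.7]
tcp_rot: [-169.0, 89.7, -164.9]
ft_force: [-0.5, 1.7, 0.8]
grip_width: 0.501
clock: 51.6
position: [695.1, 92.5, 199.6]
tcp_rot: [20.5, 89.8, 24.6]
ft_force: [-1.4, 4.2, 5.7]
grip_width: 0.269
```

Gripped (0.269 → 23.7 mm). Now roll shut along the arc.

```bash
python3 -m jog '[[-1,-1.3,-0.1,0.6,0],[-1,-2.7,-0.2,1.1,0],[-1,-4.1,-0.3,1.5,0],[-1,-5.5,-0.4,1.7,0],[-1,-6.9,-0.45,1.9,0]]' 40; python3 -m jog '[[-1,-1.4,-0.1,0.1,0],[-1,-2.9,-0.2,0.1,0],[-1,-4.3,-0.25,0,0],[-1,-5.7,-0.35,-0.2,0],[-1,-7.1,-0.45,-0.6,0]]' 40
```

```text
clock: 52.22
position: [627.7, 88.3, 217.6]
tcp_rot: [15.2, 89.6, 19.3]
ft_force: [7.7, 2.0, -4.6]
grip_width: 0.27
clock: 52.85
position: [558.0, 83.9, 213.7]
tcp_rot: [10.8, 89.4, 14.9]
ft_force: [4.9, 2.8, 10.1]
grip_width: 0.267
```

```bash
python3 -m jog '[[-1,-2.7,-0.2,-0.9,0],[-1,-5.3,-0.35,-2.2,0],[-1,-7.6,-0.5,-3.8,0],[-1,-9.7,-0.65,-5.7,0],[-1,-11.5,-0.75,-7.9,0]]' 40; python3 -m jog '[[-1,-0.8,-0.05,-1.2,0],[-1,-1.5,-0.1,-2.5,0],[-1,-2.7,-0.15,-5.1,0],[-1,-2.9,-0.2,-5.8,0],[-1,-2.9,-0.2,-5.8,0]]' 40
```

```text
clock: 53.48
position: [438.7, 76.5, 133.9]
tcp_rot: [47.3, 89.7, 51.3]
ft_force: [-13.4, 8.3, 17.3]
grip_width: 0.271
clock: 54.1
position: [407.1, 74.4, 72.5]
tcp_rot: [145.3, 89.7, 149.2]
ft_force: [-19.2, 17.3, 2.3]
grip_width: 0.272
```

```bash
python3 -m jog '[[-1,0.2,0,-0.4,0],[-1,0.2,0,-0.8,0],[-1,0.2,0,-0.8,0]]' 40
```

```text
clock: 54.48
position: [405.7, 74.2, 63.7]
tcp_rot: [162.5, 89.4, 166.3]
ft_force: [-34.8, 26.5, 8.9]
grip_width: 0.27
```

```bash
python3 -m jog '[[0.2,0,0,0,0],[0.2,0,0,0,0],[0.2,0,0,0,0],[0.2,0,0,3,0],[0.2,0,0,9,0]]' 40; python3 -m jog '[[0.2,0,0,6,0],[0.2,0,0,12,0],[0.2,0,-6,16,0],[0.2,0,-12,16,0],[0.2,0,-18,16,0]]'
python3 - <<'E'
from rack import *
im=read_camera("wrist");C=cam("wrist");print(read_state()["position"])
o=overlay(im,C,grip(0)+lines()[:2],(607.5,89,3.7));save("w25",o)
for n,cr,s in(("scene",(250,110,460,310),2.8),("side",(240,130,420,310),3.2)):
    save("f_"+n,overlay(read_camera(n),cam(n),grip(0)),cr,s)
E
```

```text
clock: 55.1
position: [410.9, 72.0, 154.8]
tcp_rot: [-148.7, 89.7, -144.7]
ft_force: [1.8, 1.6, -0.6]
grip_width: 0.597
clock: 55.72
position: [412.2, -105.4, 316.6]
tcp_rot: [2.8, 89.8, 6.9]
ft_force: [1.5, 0.3, 0.1]
grip_width: 0.597
[ 410.97 -111.71  316.06]
```

View pics/w25.png

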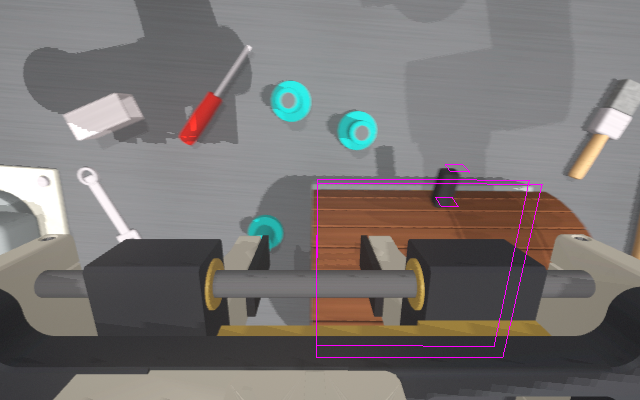

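View pics/f_side.png

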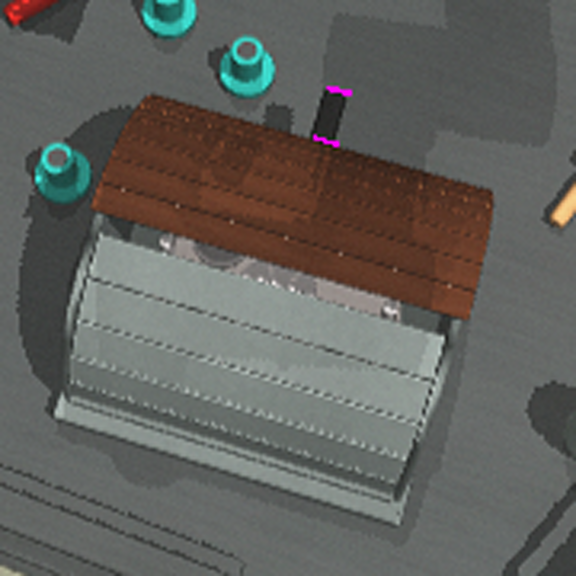

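View pics/f_scene.png

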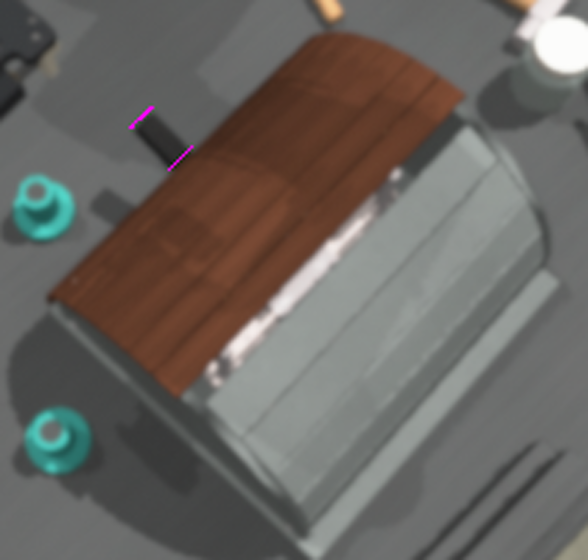

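```bash
python3 -m jog '[[-1,0.3,6,0,0],[-1,0.3,12,0,0],[-1,0.3,18,0,0],[-1,0.3,18.7,-6,0],[-1,0.3,18.7,-12,0]]' 10; python3 -m jog '[[-1,0,0,-4,0],[-1,0,0,-6,0],[-1,0,0,-7,0],[-1,0,0,-8,0],[-1,0,0,-8,0]]'
```

```text
clock: 56.5
position: [415.1, 85.9, 194.2]
tcp_rot: [38.1, 89.9, 42.4]
ft_force: [1.6, 0.5, -1.3]
grip_width: 0.093
clock: 57.12
position: [415.1, 83.6, 115.2]
tcp_rot: [-154.4, 90.0, -150.4]
ft_force: [1.0, 0.7, 0.1]
grip_width: 0.003
```

```bash
python3 -m jog '[[-1,0,-0.8,0,0],[-1,0,-0.8,-0.5,0],[-1,0,-0.8,-1,0],[-1,0,-0.8,-1.3,0],[-1,0,-0.8,-1.3,0]]'; python3 -m jog '[[-1,0,0,-0.3,0],[-1,0,0,-0.3,0]]'; python3 -m jog '[[-1,0,0,-0.3,0],[-1,0,0,-0.3,0]]'; python3 -m jog '[[-1,0,0,-0.3,0],[-1,0,0,-0.3,0]]'
```

```text
clock: 57.75
position: [415.0, 75.3, 102.0]
tcp_rot: [-148.0, 90.0, -143.9]
ft_force: [-0.7, -0.2, 0.1]
grip_width: 0.007
clock: 58.0
position: [415.1, 75.4, 99.1]
tcp_rot: [-153.5, 90.0, -149.4]
ft_force: [0.4, 0.0, -0.4]
grip_width: 0.004
clock: 58.25
position: [415.2, 75.4, 96.2]
tcp_rot: [-170.4, 90.0, -166.3]
ft_force: [-0.7, -0.2, -0.2]
grip_width: 0.004
clock: 58.5
position: [415.1, 75.4, 93.1]
tcp_rot: [-168.6, 90.0, -164.6]
ft_force: [-0.3, 0.1, -0.2]
grip_width: 0.004
```

```bash
for i in 1 2 3; do python3 -m jog '[[-1,0,0,-0.2,0],[-1,0,0,-0.2,0]]' | grep -E "pos|ft"; done
```

```text
position: [415.4, 75.4, 92.0]
ft_force: [-4.5, 0.7, 11.5]
position: [415.6, 75.4, 91.5]
ft_force: [-12.5, 0.2, 31.3]
position: [415.7, 75.4, 91.1]
ft_force: [-21.6, -0.3, 52.2]
```

```bash
python3 -m jog '[[-1,0,0,0.6,0],[-1,0,0,4,0],[-1,0,0,10,0],[-1,0,0,16,0],[-1,0,0,22,0]]'; python3 -m jog '[[-1,0,-6,0,0],[-1,0,-12,0,0],[-1,0,-18,0,0],[-1,0,-18,0,0],[-1,0,-18,0,0]]'
python3 - <<'E'
from rack import *
print(read_state()["position"],read_state()["ft_force"])
b=read_camera("side");a=read_camera("scene");save("e_side",b);save("e_sc",a,(250,110,460,310),2.8);save("e_w",read_camera("wrist"))
E
```

```text
clock: 59.88
position: [414.8, 75.1, 309.2]
tcp_rot: [51.9, 90.0, 56.0]
ft_force: [1.7, 0.2, -1.9]
grip_width: 0.007
clock: 60.5
position: [415.0, -104.9, 307.0]
tcp_rot: [157.9, 90.0, 161.8]
ft_force: [0.7, 0.4, 0.3]
grip_width: 0.003
[ 415.03 -104.88  306.98] [0.71 0.36 0.29]
```

View pics/e_side.png

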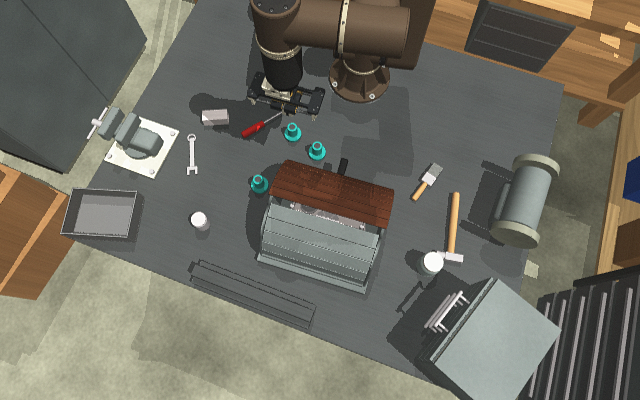

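View pics/e_w.png

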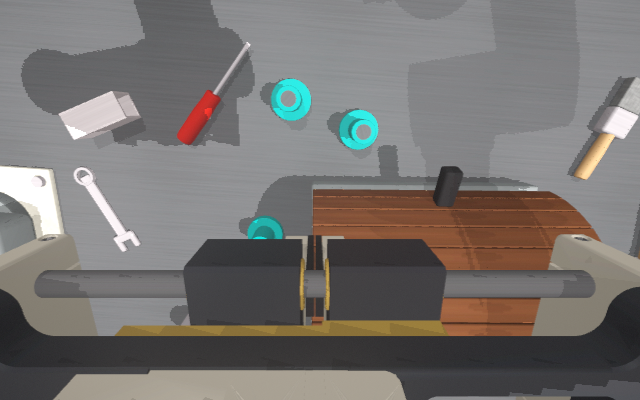

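View pics/e_sc.png

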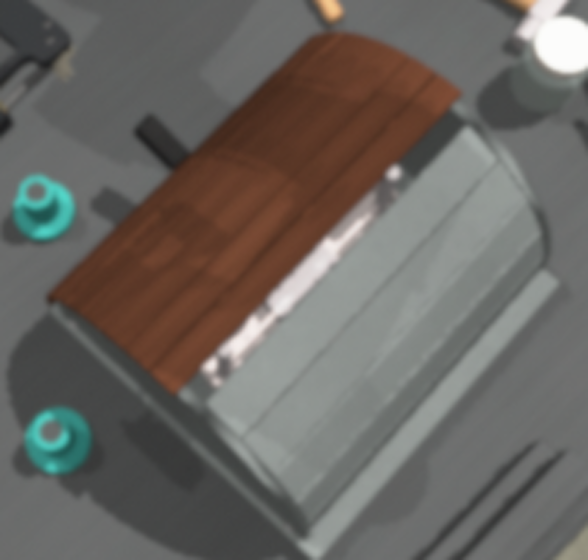

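Run:
```python
from rack import *
o=[]
for n,cr in(("scene",(290,135,340,185)),("side",(325,145,375,195)),("wrist",(420,140,490,210))):
    C=cam(n);im=read_camera(n);x0,y0,x1,y1=cr;s=400//(x1-x0)
    p=(607.5,89,3.7)
    im=np.clip(cv2.resize(im[y0:y1,x0:x1],(400,400),interpolation=cv2.INTER_CUBIC)*1.6,0,255).astype(np.uint8)
    for c,col in((0,(0,255,0)),(0.1,(255,0,255))):
        for g in grip(c): cv2.polylines(im,[((proj("",rw(g,p),C)+.5-[x0,y0])*400/(x1-x0)).astype(np.int32)],False,col,1)
    o.append(im)
save("e2",cv2.resize(np.hstack(o),(795,265)))
```

```text
(no output)
```

View pics/e2.png

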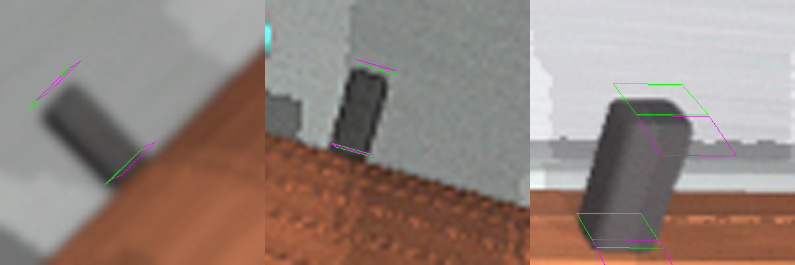

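```bash
python3 -c "
from station import *
print(finish_job())"
```

```text
the job is handed in; nothing more can be done
None
```

I handed the job in at about 61 s on the robot's clock, and no verdict was reported. Three steel punches were on the bench, and I put the 35 mm one in chamber 2, the 49 mm in chamber 4 and the 56 mm in chamber 5. The gripper opening confirmed each size (34.7, 48.1 and 55.4 mm). I opened the cover first and turned the turret five clicks counter-clockwise, which left the blanked chamber at the front and chambers 1 and 3 empty. I then rolled the cover shut.

**Last checks:**
- **Turret:** with the cover still open, the wrist and side pictures showed the blank at the front mark and all three punches upright in their own chambers. I did not measure how far each punch sat from its chamber's middle.
- **Cover:** pressing the grip met a hard stop with 52 N on the wrist and no further travel. An overlay of the grip fits about 0 rad in the wrist picture, though the drawn block reached a little further out than the real one.
- **Bench:** the bystanders and the turquoise look-alikes look unmoved, by eye only. The arm stands clear of everything.

**What disagreed:**
- **Finger length:** the finger tips reach about 25 mm less far than the stated TCP (tool tip point). My first tries at the cover grip and a turret pin closed on air. My first hold on the 35 mm punch was too high, so I took it again lower.
- **Cover's starting angle:** I judged the cover to be about 0.15 rad open at the start, not shut. A gap that now shows behind its rear edge was not there at first, which fits.
- **Rack position:** the rack came out about 3 mm nearer the robot than my first camera fit, so I shifted the placings to match.

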